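Dress the carving clamp and mount the blank

TASK

Take the eared jaw liner out of the wooden rack and push it down into the sprung slots of the carving clamp until it sits flat on the clamp's bed, then slide the tall carving blank upright into the gap between the liner and the front jaw, right down to the bed. Then swing the clamp's lever round to its stop to lock the blank, and let go. Leave the short board without ears standing in the rack.

Things in the scene. Friction and masses are not known exactly. Their poses are not given: they have to be found in the camera images.
- liner_centre (a point): Centre of the loose jaw liner: an upright wooden plate 16 mm thick (x), 84 wide (y), 90 tall (z up), about 0.15 kg. Two steel ears (8 mm thick, 30 tall) stand 17 mm out of its narrow sides (118 mm over both), from 6 to 36 mm above its lower edge. Either face may look forward. Starts in any of the rack's three grooves, known by its ears. Grip across its thickness, high up in the middle.
- blank_centre (a point): Centre of the loose carving blank: an upright slab of pale wood, 16 mm thick (x), 84 wide (y), 140 tall (z up), about 0.12 kg, a flat rosette marked on both faces; the tallest of the three boards in the rack. Either face may look forward. Home in the clamp it stands 50 mm higher than the liner beside it, so grip it across its thickness in its top 45 mm.
- offcut_centre (a point): Centre of the short board without ears, 16 x 84 x 90 mm (x, y, z up), loose in the third groove of the rack. To be left there.
- rack: Fixed wooden rack, 230 x 150 mm (x, y), origin at the centre of its underside. Three straight grooves along its y at x = -75, 0 and 75 mm, 19 mm wide; groove floor 12 mm, rib tops 37 mm above the bench. The boards stand in the grooves, their y along the rack's y; which board is in which groove changes.
- clamp: Carving clamp of grey iron, bolted to the bench; origin on the bench, under the middle of the seated liner. x points from liner to front jaw and lever, y along the jaws, z up. The bed is the flat top of its base, 20 mm above the bench. At each end (y = +-44 to 72 mm) a post 65 mm above the bench, with steel lead-in lips up to 77 mm, holds an upright slot, open at the top, for one ear.
- liner_seat (a point): Fixed on the clamp, same axes as the clamp: where the liner's centre lies when the liner is fully home (x = 0, y = 0, 65 mm above the bench; the liner's x along the clamp's x).
- blank_seat (a point): Fixed on the clamp, same axes as the clamp: where the blank's centre lies when fully home (clamp x = 17 mm, y = 0, 90 mm above the bench).
- lever (a joint): Angle of the clamp's lever (rad): 0 open, 1.0 at its stop, locked; starts at 0 to 0.3. It turns about an upright pin, clockwise from above as it closes, and stays where it is left; about 2 N at the knob moves it. At 0 the arm points 1.0 rad to the +y side of the clamp's x axis, at 1.0 along the clamp's +x. Closing pushes a pad up to 2.7 mm out of the front jaw against the blank.
- lever_knob (a point): On the lever's black upright round knob, 18 mm in diameter and 38 mm tall, at mid-height, on its axis (79 mm above the bench; knob from 60 to 98 mm), 65 mm from the lever's pin. It can be taken from above or pushed sideways.
- lever_pivot (a point): Fixed point on the axis of the lever's pin, 80 mm above the bench (clamp x = 46 mm, y = 0).
- slot_left (a point): Mouth of the ear slot at the clamp's +y end, 65 mm above the bench, clamp y = 52.5 mm; clamp axes. Rigid wall at x = -4 mm; on the other side a steel spring clip, leaning away at its top as a lead-in, whose face rests at x = +2 mm and must yield 2 mm for the ear. The ear has about 2 mm of play in y. Both clips rub with 2 to 12 N in all: the liner must be pushed down, its weight does not seat it.
- slot_right (a point): The same at the clamp's -y end, y = -52.5 mm.
- jaw_face (a point): Middle of the front jaw's flat face, clamp x = 26 mm, 50 mm above the bench; its lead-in lip reaches 60 mm above the bench. It leaves an 18 mm gap to the seated liner (face at x = 8 mm) for the 16 mm blank; the posts close the gap's ends at y = +-44 mm.
Things that resemble listed ones, but are neither listed nor needed, are in the scene too. Leave any green look-alike of the part that bears blank_centre alone. Leave any yellow look-alike of the part that bears liner_centre alone.

How it is judged:
By the outcome, as a careful person would: the job done as asked, in the order asked, and still so for the second after the job is handed in, with the robot touching nothing.
It also fails if it takes over 72 s, if anything falls off the work surface, if the arm or the gripper's body presses on something with over 40 N, if the wrist force passes 120 N, or if a joint passes its speed limit or range.

ROBOT

A 7-joint arm with a two-finger parallel gripper is mounted at the origin on the work surface. World frame = base frame: x ahead of the robot, y to its left, z up, the work surface at z = 0. Lengths are in mm, angles in rad, forces in N, time in s.
With the tool pointing down it reaches from about 400 to 875 mm from the base axis. Payload 4.4 kg.
Tool frame: the origin (TCP) lies midway between the tips of the shut fingers; the grasp point (between the pads) lies 19 mm behind it; z points along the fingers, y is the line along which they close (so a half turn about z gives the same grasp; the last joint's range is limited). The gripper opens to 85 mm and grips with 20 to 120 N. Pads are 22 mm wide; open, the fingers measure 114 mm over their backs; the gripper's body (76 mm by 85 mm) begins 54 mm behind the grasp point. The pads swing forward as they close: fully open they stand 13 mm farther back than shut.
Start: joints at [1.07, 0.628, 0.038, 1.517, -0.027, 0.996, -0.02], TCP at [273.827, -589.522, 231.313] pointing down, gripper open.
Joint ranges: [-3.06, 3.06], [-0.37, 2.12], [-1.25, 1.32], [0.18, 2.47], [-1.1, 4.24], [0.23, 1.98], [-2.94, 2.94]. Speed limits (rad/s): [2.57, 2.57, 3.14, 3.14, 3.14, 3.14, 3.14].

INTERFACE

Orientations are given as [roll, pitch, yaw] about the fixed x, y, z axes, in that order (R = Rz(yaw) Ry(pitch) Rx(roll)).
In Python, from cell import read_state, get_image, finish_job gives the robot as it stands.
- The arm moves only by the tool send_rows, never from a script. Its argument "series" is a list of rows, each an object of numbers: "ax", "ay", "az": the turn, a rotation vector about the tool's x, y, z in rad; "dx", "dy", "dz": the shift along the tool's x, y, z in cm; "hand": the closure, from 0 (fully open) to 1 (shut). In form: [{"ax": .., "ay": .., "az": .., "dx": .., "dy": .., "dz": .., "hand": ..}, ...]. A call has 1 to 10 rows; each row is the pose to reach, as a shift and turn from the pose commanded when the call began, along the tool's axes at that moment; what a row does not reach only later rows make up. A row lasts 1/10 s, in which the tool goes at most 50 mm and 8.59 degrees, less where a joint would pass 70% of its speed; a pose out of reach is approached as far as the arm can. A call with a gripper value outside its range is refused whole. The fingers move at their own pace and stop on an object; the grip force is fixed at half the most. Time passes only in rows, so rows that repeat a pose let the fingers close. It gives the time, the measured TCP pose, the force, the opening and the grip force at its end, in the units of the state.
- read_state(): the state, without advancing time (a new reading comes with each control period).
- get_image(name): name is "scene" or "top"; returns a dict with "pixels" (400x640x3 uint8, red, green, blue), "mtx" (3x3 intrinsics, pixels), "R" (3x3) and "t" (3): a world point X has camera coordinates R X + t. Camera axes: x right, y down, z forward; pixel columns grow to the right and rows downward; lengths in mm; the calibration is good to about 2 mm. A picture is of the moment at which its call begins. There is no depth.
- finish_job(): hands the job in; it is judged then, once.
The state is a dict: "clock": time; "qpos": joint angles; "qd": joint speeds; "tau": joint torques, N m; "eef_pos": TCP position; "tool_rot": TCP orientation; "force": force on the tool from outside, world axes, zero at the start; "torque": the same for the moment, N m; "width": finger opening in mm; "gripper_force": force on a finger pad.
Only numpy, scipy, OpenCV 4.12 (cv2) and the standard library are available. Lean on these libraries where they do the work, as an engineer would, in place of code of your own. Each camera call takes 0.05 s, during which the arm holds its last target. There are 200 camera calls.

## Working session

There is one attempt and no reset: what is moved stays moved. The work goes in short steps, Python scripts to look and compute and a tool call to move; the robot and the scene stay as the last step left them, time stands still between calls to the robot, and variables do not carry over. Pictures are saved under pics/ and viewed, at most 10 in all, crops included, and the job is handed in when it is done.

Besides the shell and the picture viewer there is one more tool, called in YAML: its name, and indented under it one key for each argument. send_rows: Moves the arm, as the interface text tells. Its arguments: {"type":"object","properties":{"series":{"type":"array","items":{"type":"object","properties":{"ax":{"type":"number"},"ay":{"type":"number"},"az":{"type":"number"},"dx":{"type":"number"},"dy":{"type":"number"},"dz":{"type":"number"},"hand":{"type":"number"}}}}},"required":["series"]}

```bash
mkdir -p pics; ls; python3 - <<'E'
from cell import *
import cv2,numpy as np,pickle
s=read_state();print({k:np.round(v,3).tolist() for k,v in s.items()})
for n in("scene","top"):
    g=get_image(n);pickle.dump(g,open(f'pics/{n}0.pkl','wb'));cv2.imwrite(f'pics/{n}0.png',g["pixels"][:,:,::-1]);print(n,g["mtx"],g["R"],g["t"])
E
```

```text
pics
{'clock': 0.0, 'qpos': [1.07, 0.629, 0.038, 1.518, -0.027, 0.996, -0.02], 'qd': [-0.001, -0.0, -0.0, -0.002, 0.0, -0.0, 0.0], 'tau': [0.001, -56.338, 1.226, -19.345, 0.011, 0.01, 0.0], 'eef_pos': [273.57, -588.941, 230.394], 'tool_rot': [-3.14, -0.0, 0.435], 'force': [-1.168, -0.475, -0.53], 'torque': [-0.051, 0.056, -0.013], 'gripper_force': 0.0, 'width': 85.273}
scene [[478.28487573   0.         320.01630108]
 [  0.         478.28487573 196.718466  ]
 [  0.           0.           1.        ]] [[-0.79352764  0.60847479  0.00850423]
 [ 0.37666873  0.50210351 -0.7784682 ]
 [-0.47794827 -0.61453275 -0.62762644]] [ 301.99032607 -153.0887274  1298.71671463]
top [[362.96109917   0.         326.77372082]
 [  0.         362.96109917 204.52385722]
 [  0.           0.           1.        ]] [[-0.00435154 -0.99975489 -0.02170787]
 [-0.99848901  0.00553315 -0.05467241]
 [ 0.05477912  0.02143716 -0.99826835]] [ 75.29005328 449.11797446 903.79234167]
```

View pics/scene0.png

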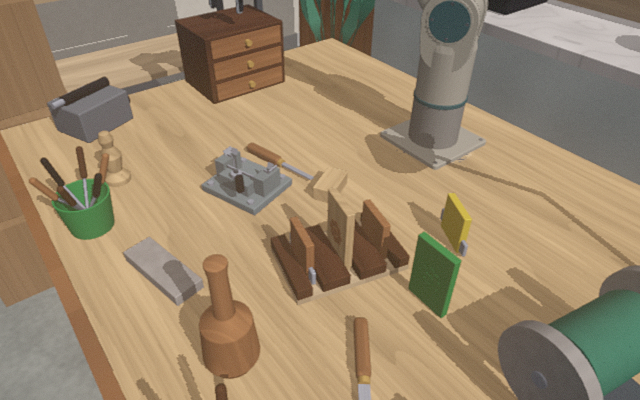

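View pics/top0.png

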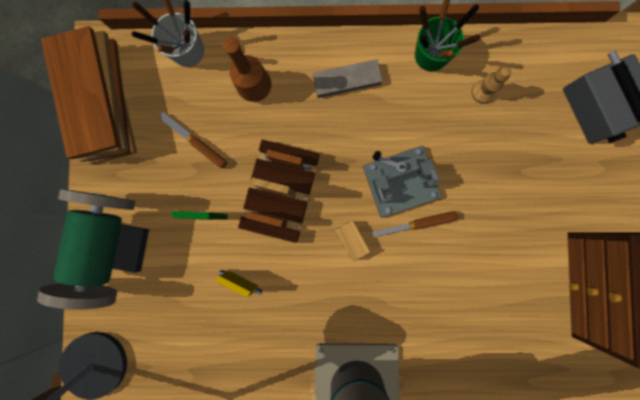

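The scene view shows three boards in the rack at about (340,255). Anything that could be mistaken for a target:
- **Liner candidates:** eared brown board (302,245) with a steel ear at (311,275), earless brown board (375,225), and the yellow look-alike (457,222). I choose (302,245).
- **Blank candidates:** tall pale board (340,228) and the green look-alike (433,273). I choose (340,228).

The clamp is at scene (247,180) and top (400,180), with its knob at top (377,155).

```bash
python3 - <<'E'
import cv2
a=cv2.imread('pics/scene0.png')[140:305,195:415];cv2.imwrite('pics/c1.png',cv2.resize(a,None,fx=3.6,fy=3.6,interpolation=cv2.INTER_CUBIC))
a=cv2.imread('pics/top0.png')[130:250,235:447];cv2.imwrite('pics/c2.png',cv2.resize(a,None,fx=3.75,fy=3.75,interpolation=cv2.INTER_CUBIC))
E
```

```text
(no output)
```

View pics/c1.png

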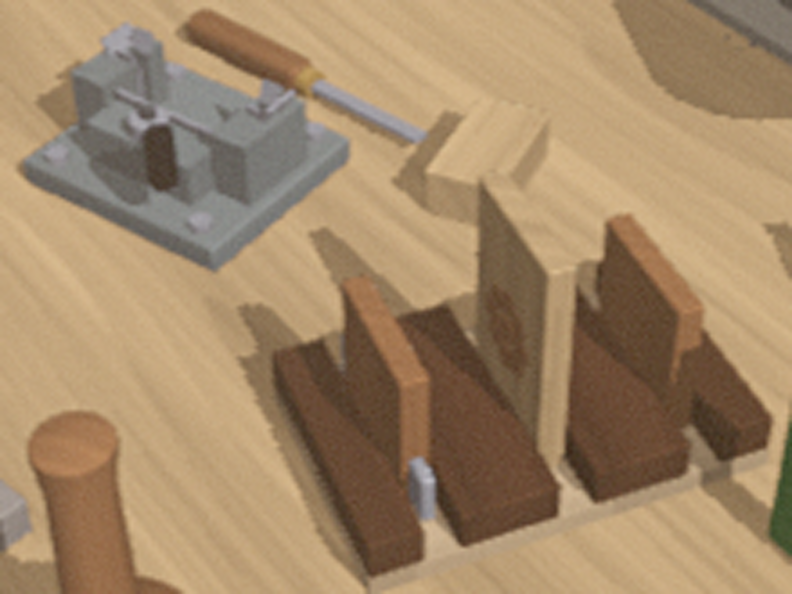

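View pics/c2.png

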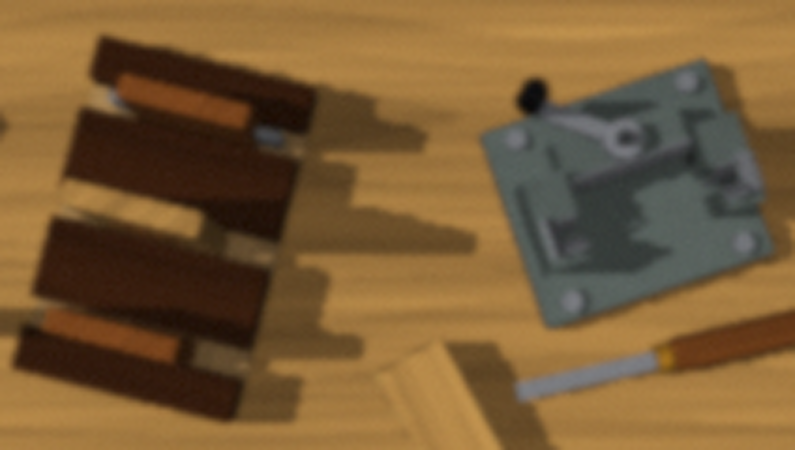

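Both crops confirm the choice. The liner, with ears visible, is in the groove farthest from the robot (top crop ~(185,100)). The tall pale blank with the rosette is in the middle groove, and the earless offcut is in the nearest. The clamp's knob is at crop (535,97) and its slots at about (560,240) and (745,175). Next I fit the poses.

```bash
cat > h.py <<'E'
import numpy as np,pickle,cv2
from scipy.optimize import least_squares
from cell import read_state,get_image
def proj(g,X):
    c=np.asarray(X)@np.array(g["R"]).T+g["t"]; p=c@np.array(g["mtx"]).T
    return p[...,:2]/p[...,2:]
def tf(p,L):
    L=np.asarray(L,float);c,s=np.cos(p[2]),np.sin(p[2])
    return np.c_[p[0]+c*L[:,0]-s*L[:,1],p[1]+s*L[:,0]+c*L[:,1],L[:,2]]
def tri(gs,ps):
    A=[]
    for g,p in zip(gs,ps):
        P=np.array(g["mtx"])@np.c_[g["R"],g["t"]]
        A+=[p[0]*P[2]-P[0],p[1]*P[2]-P[1]]
    A=np.array(A);return np.linalg.lstsq(A[:,:3],-A[:,3],rcond=None)[0]
E
cat > m.py <<'E'
from h import *
S=pickle.load(open('pics/scene0.pkl','rb'));T=pickle.load(open('pics/top0.pkl','rb'))
cs=lambda a:np.array(a)/3.6+[195,140]-.36
ct=lambda a:np.array(a)/3.75+[235,130]-.36
def board(name,t,s,z):
    t,s=ct(t),cs(s) # order: +y+x, -y+x, -y-x, +y-x
    L=[[8,42,z],[8,-42,z],[-8,-42,z],[-8,42,z]]
    f=lambda p:np.r_[(proj(T,tf(p,L))-t).ravel(),(proj(S,tf(p,L))-s).ravel()]
    r=least_squares(f,[450,200,-.2]);print(name,r.x.round(3),'rms px',np.sqrt((r.fun**2).mean()).round(2),r.fun.round(1));
    print([tri([T,S],[a,b]).round(0).tolist() for a,b in zip(t,s)])
board('liner',[(120,72),(252,105),(247,128),(115,97)],[(402,380),(345,280),(372,283),(428,372)],102)
board('blank',[(67,178),(205,212),(200,238),(60,208)],[(548,270),(482,180),(508,178),(580,262)],152)
board('offc',[(47,308),(182,340),(178,363),(42,332)],[(676,312),(606,222),(630,215),(700,303)],102)
# clamp: x,y,yaw,q,bx1,bx0,w
tc=ct([(482,135),(705,60),(773,255),(548,327),(535,92),(627,138)]);sc=cs([(213,268),(25,165),(348,150),(153,115),(162,186)])
def f(p):
    b,q=p[:3],p[3];k=[46+65*np.cos(1-q),65*np.sin(1-q)]
    x1,x0,w=p[4:7]
    a=tf(b,[[x1,w,20],[x1,-w,20],[x0,-w,20],[x0,w,20],k+[98],[46,0,88]])
    c=tf(b,[[x1,w,20],[x1,-w,20],[x0,w,20],k+[98],k+[60]])
    return np.r_[(proj(T,a)-tc).ravel(),(proj(S,c)-sc).ravel()]
r=least_squares(f,[450,-100,.33,.2,90,-50,80]);print('clamp',r.x.round(3),r.fun.round(1))
for a,b in [(0,0),(1,1),(3,2),(4,3)]:print(tri([T,S],[tc[a],sc[b]]).round(0))
E
python3 m.py
```

```text
liner [ 5.5451e+02  1.7005e+02 -2.5500e-01] rms px 1.12 [ 0.3  0.5  0.3  0.6 -0.1  1.1 -0.1  0.5 -0.5  2.1 -1.2  0.3 -0.7 -2.6
  0.8  1.9]
[[572.0, 209.0, 107.0], [551.0, 129.0, 104.0], [538.0, 133.0, 97.0], [558.0, 212.0, 106.0]]
blank [ 4.83038e+02  1.92879e+02 -2.41000e-01] rms px 1.03 [-0.6  0.6  0.2  0.5 -0.2  0.8 -0.6 -0.3  0.4  1.6 -1.4 -1.  -0.7 -2.5
 -0.1  1.5]
[[501.0, 230.0, 155.0], [480.0, 152.0, 151.0], [466.0, 155.0, 147.0], [484.0, 234.0, 154.0]]
offc [ 4.11863e+02  2.13066e+02 -2.54000e-01] rms px 0.76 [ 0.8 -0.5  0.2  0.  -0.5  0.7  0.3 -0.1  0.3  1.  -1.  -0.9 -0.4 -0.9
  1.3  1.2]
[[430.0, 252.0, 105.0], [408.0, 172.0, 100.0], [394.0, 175.0, 100.0], [416.0, 254.0, 105.0]]
clamp [ 4.86977e+02 -1.20034e+02  3.09000e-01  2.12000e-01  9.08150e+01
 -4.68120e+01  7.94260e+01] [-0.9 -1.1 -0.3 -0.6 -0.6 -0.7 -1.3 -0.3  1.1 -0.1  1.2  0.9 -0.4 -3.6
 -0.5 -0.9  0.8 -1.9  0.8  4.8  0.1 -0.6]
[548. -20.   7.]
[ 597. -170.   16.]
[418. -63.  12.]
[560. -46. 111.]
```

```bash
cat >> m.py <<'E'
# refit w/out scene knob, scene corners taken at z=0
def f2(p):
    b,q=p[:3],p[3];k=[46+65*np.cos(1-q),65*np.sin(1-q)]
    x1,x0,w=p[4:7]
    a=tf(b,[[x1,w,20],[x1,-w,20],[x0,-w,20],[x0,w,20],k+[98],[46,0,88]])
    c=tf(b,[[x1,w,0],[x1,-w,0],[x0,w,0]])
    return np.r_[(proj(T,a)-tc).ravel(),(proj(S,c)-sc[:3]).ravel()]
r=least_squares(f2,[450,-100,.33,.2,90,-50,80],loss='soft_l1');p=r.x;print('clamp2',p.round(3),r.fun.round(1))
def lines(p):
    x1,x0,w=p[4:7];q=p[3];k=[46+65*np.cos(1-q),65*np.sin(1-q)];t=np.linspace(0,6.283,20)
    o=[]
    for z in(0,20):o.append([[x1,w,z],[x1,-w,z],[x0,-w,z],[x0,w,z],[x1,w,z]])
    for z in(60,98):o.append([[k[0]+9*np.cos(a),k[1]+9*np.sin(a),z] for a in t])
    o.append([[46,0,60],[46,0,90],k+[79]])
    for s in(1,-1):
        o.append([[-4,s*44,65],[-4,s*61,65],[2,s*61,65],[2,s*44,65]])
        o.append([[26,s*44,60],[26,s*44,20]])
    o.append([[26,44,50],[26,-44,50]])
    return o
im=[]
for g,(x,y,w,h) in((S,(195,140,120,90)),(T,(350,140,110,90))):
    a=cv2.resize(g["pixels"][y:y+h,x:x+w,::-1],None,fx=6,fy=6,interpolation=cv2.INTER_CUBIC)
    raw=a.copy()
    for l in lines(p):
        q=((proj(g,tf(p[:3],l))-[x,y]+.5)*6).astype(np.int32);cv2.polylines(a,[q],False,(0,0,255),1)
    im.append(np.vstack([a]) ); im.append(raw)
W=np.vstack([np.hstack([cv2.resize(i,(400,300)) for i in im[:2]]),np.hstack([cv2.resize(i,(400,300)) for i in im[2:]])])
cv2.imwrite('pics/ov.png',W)
E
python3 m.py|tail -2
```

```text
-5.25110e+01  7.83240e+01] [ 0.5 -0.2  0.1  0.2  0.1 -0.3  0.4  0.3  0.5  0.2  1.5 -0.8  0.4  2.1
  1.4  5.4  0.6  3.8]
```

View pics/ov.png

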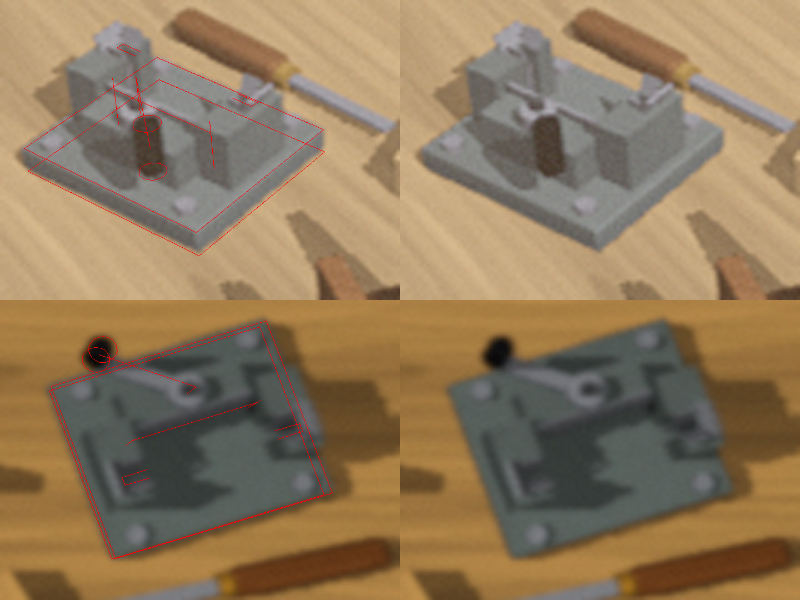

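The clamp model lies close to the image; the pivot boss (top overlay (188,388)) is about 2 px off the projection. I'll refine with the pivot weighted and the base outline's y-offset left free.

```bash
cat > m2.py <<'E'
from h import *
S=pickle.load(open('pics/scene0.pkl','rb'));T=pickle.load(open('pics/top0.pkl','rb'))
u=lambda a:np.array([[x/3.636+350,(y-300)/3.333+140] for x,y in a])-.42
v=lambda a:np.array([[x/3.333+195,y/3.333+140] for x,y in a])-.42
tc=u([(50,386),(264,320),(331,494),(114,559),(98,348),(188,388)])
sc=v([(200,249),(22,170),(325,152),(137,113),(150,178),(197,232),(22,152),(322,130)])
print('pivot',tri([T,S],[tc[5],sc[3]]).round(1))
for a,b in((0,5),(1,6),(3,7)):print('corner',tri([T,S],[tc[a],sc[b]]).round(1))
def f(p,full=0):
    b,q=p[:3],p[3];k=[46+65*np.cos(1-q),65*np.sin(1-q)];x1,x0,wp,wm,d=p[4:9]
    a=tf(b,[[x1,wp,20],[x1,wm,20],[x0,wm,20],[x0,wp,20],k+[98],[46,0,d]])
    c=tf(b,[[x1,wp,0],[x1,wm,0],[x0,wp,0],[46,0,d],k+[60],[x1,wp,20],[x1,wm,20],[x0,wp,20]])
    return np.r_[(proj(T,a)-tc).ravel(),(proj(S,c)-sc).ravel()]
r=least_squares(f,[490,-118,.31,.2,90,-50,80,-80,85],loss='soft_l1');print(r.x.round(3));print(f(r.x).reshape(-1,2).round(1).tolist())
E
python3 m2.py
```

```text
pivot [ 537.6 -106.4   61.6]
corner [547.  -19.4  20.8]
corner [ 597.2 -168.6   17.7]
corner [417.3 -62.8  19.6]
[ 4.94557e+02 -1.19376e+02  3.20000e-01  1.25000e-01  8.13300e+01
 -5.62100e+01  7.81920e+01 -7.87780e+01  6.29190e+01]
[[0.0, 0.0], [0.3, -0.1], [0.3, -0.6], [0.3, -0.1], [0.3, -0.6], [-0.7, -0.1], [-0.3, 2.1], [1.6, 0.5], [-0.2, -0.1], [-0.2, -0.1], [0.4, -1.1], [-0.1, 0.3], [0.3, -0.9], [0.5, -0.2]]
```

```bash
cat >> h.py <<'E'
from scipy.spatial.transform import Rotation as Ro
def go(x,y,z,psi):
    "shift (cm) and turn from the measured pose to a tool-down pose whose tool y is along heading psi"
    s=read_state();R0=Ro.from_euler('xyz',s['tool_rot']);R1=Ro.from_euler('xyz',[np.pi,0,psi+np.pi/2])
    print('d cm',(R0.inv().apply(np.array([x,y,z])-s['eef_pos'])/10).round(2),'a',(R0.inv()*R1).as_rotvec().round(3),'pos',np.round(s['eef_pos'],1),'F',np.round(s['force'],1),'w',round(float(s['width']),1),'t',s['clock'])
E
python3 -c "
from h import *
go(554.5,170,200,-.252)"
```

```text
d cm [ 57.45 -57.     3.14] a [-0.002 -0.001 -0.884] pos [ 273.6 -589.   230.5] F [ 1.3  0.8 -0.4] w 85.3 t 0.1
```

send_rows:
  series:
    - {"dx":57.4,"dy":-57.0,"dz":0,"az":-0.884,"hand":0.4}
    - {"dx":57.4,"dy":-57.0,"dz":0,"az":-0.884,"hand":0.4}
    - {"dx":57.4,"dy":-57.0,"dz":0,"az":-0.884,"hand":0.4}
    - {"dx":57.4,"dy":-57.0,"dz":0,"az":-0.884,"hand":0.4}
    - {"dx":57.4,"dy":-57.0,"dz":0,"az":-0.884,"hand":0.4}
    - {"dx":57.4,"dy":-57.0,"dz":0,"az":-0.884,"hand":0.4}
    - {"dx":57.4,"dy":-57.0,"dz":0,"az":-0.884,"hand":0.4}
    - {"dx":57.4,"dy":-57.0,"dz":0,"az":-0.884,"hand":0.4}
    - {"dx":57.4,"dy":-57.0,"dz":0,"az":-0.884,"hand":0.4}
    - {"dx":57.4,"dy":-57.0,"dz":0,"az":-0.884,"hand":0.4}

```text
invalid input at $.series[0]: expected keys ax, ay, az, dx, dy, dz, hand
```

```bash
python3 -c "
from h import *
go(554.5,170,180,-.252)"
```

```text
d cm [ 57.45 -57.     5.14] a [-0.002 -0.001 -0.884] pos [ 273.6 -589.   230.5] F [ 1.3  0.8 -0.4] w 85.3 t 0.1
```

send_rows:
  series:
    - {"ax":0,"ay":0,"az":-0.884,"dx":57.4,"dy":-57,"dz":0,"hand":0.4}
    - {"ax":0,"ay":0,"az":-0.884,"dx":57.4,"dy":-57,"dz":0,"hand":0.4}
    - {"ax":0,"ay":0,"az":-0.884,"dx":57.4,"dy":-57,"dz":0,"hand":0.4}
    - {"ax":0,"ay":0,"az":-0.884,"dx":57.4,"dy":-57,"dz":0,"hand":0.4}
    - {"ax":0,"ay":0,"az":-0.884,"dx":57.4,"dy":-57,"dz":0,"hand":0.4}
    - {"ax":0,"ay":0,"az":-0.884,"dx":57.4,"dy":-57,"dz":0,"hand":0.4}
    - {"ax":0,"ay":0,"az":-0.884,"dx":57.4,"dy":-57,"dz":0,"hand":0.4}
    - {"ax":0,"ay":0,"az":-0.884,"dx":57.4,"dy":-57,"dz":0,"hand":0.4}
    - {"ax":0,"ay":0,"az":-0.884,"dx":57.4,"dy":-57,"dz":0,"hand":0.4}
    - {"ax":0,"ay":0,"az":-0.884,"dx":57.4,"dy":-57,"dz":0,"hand":0.4}

```text
clock: 1.1
eef_pos: [447.4, -118.7, 231.3]
tool_rot: [-3.142, 0.0, 1.318]
force: [1.8, 0.1, 0.7]
width: 51.3
gripper_force: 0.0
```

```bash
python3 -c "
from h import *
go(554.5,170,180,-.252)"
```

```text
d cm [30.63  3.16  5.12] a [-0.  0. -0.] pos [ 447.4 -118.7  231.3] F [1.8 0.1 0.7] w 51.3 t 1.1
```

send_rows:
  series:
    - {"ax":0,"ay":0,"az":0,"dx":30.6,"dy":3.2,"dz":0,"hand":0.4}
    - {"ax":0,"ay":0,"az":0,"dx":30.6,"dy":3.2,"dz":0,"hand":0.4}
    - {"ax":0,"ay":0,"az":0,"dx":30.6,"dy":3.2,"dz":0,"hand":0.4}
    - {"ax":0,"ay":0,"az":0,"dx":30.6,"dy":3.2,"dz":2.5,"hand":0.4}
    - {"ax":0,"ay":0,"az":0,"dx":30.6,"dy":3.2,"dz":5,"hand":0.4}
    - {"ax":0,"ay":0,"az":0,"dx":30.6,"dy":3.2,"dz":5,"hand":0.4}
    - {"ax":0,"ay":0,"az":0,"dx":30.6,"dy":3.2,"dz":5,"hand":0.4}
    - {"ax":0,"ay":0,"az":0,"dx":30.6,"dy":3.2,"dz":5,"hand":0.4}
    - {"ax":0,"ay":0,"az":0,"dx":30.6,"dy":3.2,"dz":5,"hand":0.4}

```text
clock: 2.0
eef_pos: [554.1, 166.4, 181.0]
tool_rot: [-3.141, 0.002, 1.318]
force: [-0.5, -0.5, -0.2]
width: 51.4
gripper_force: 0.0
```

```bash
python3 -c "
from h import *
go(554.5,170,66,-.252)
g=get_image('scene');a=g['pixels'][130:290,225:425,::-1]
p=[proj(g,np.array([554.5,170,z]))-[225,130] for z in (102,180)];print(p)
cv2.imwrite('pics/hov.png',cv2.resize(a,None,fx=3.5,fy=3.5,interpolation=cv2.INTER_CUBIC))"
```

```text
d cm [ 0.38 -0.04 11.5 ] a [-0.001  0.002 -0.001] pos [554.1 166.4 181. ] F [-0.5 -0.5 -0.2] w 51.4 t 2.0
[array([ 76.3800113 , 100.84159466]), array([75.65097544, 67.30875899])]
```

View pics/hov.png

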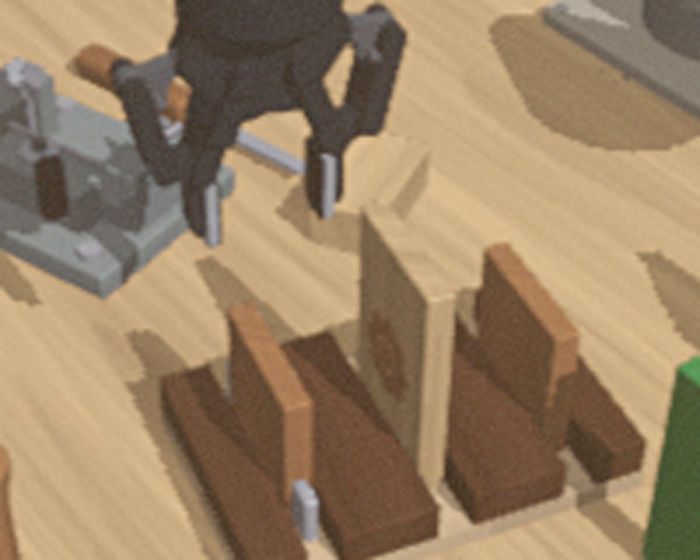

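The open fingers straddle crop (270,225), directly over the liner top at (270,353). Both match the projected points to within about a pixel, so I descend and grip.

send_rows:
  series:
    - {"ax":0,"ay":0,"az":0,"dx":0.38,"dy":0,"dz":4,"hand":0.4}
    - {"ax":0,"ay":0,"az":0,"dx":0.38,"dy":0,"dz":7.5,"hand":0.4}
    - {"ax":0,"ay":0,"az":0,"dx":0.38,"dy":0,"dz":10,"hand":0.4}
    - {"ax":0,"ay":0,"az":0,"dx":0.38,"dy":0,"dz":11.5,"hand":0.4}
    - {"ax":0,"ay":0,"az":0,"dx":0.38,"dy":0,"dz":11.5,"hand":0.6}
    - {"ax":0,"ay":0,"az":0,"dx":0.38,"dy":0,"dz":11.5,"hand":1}
    - {"ax":0,"ay":0,"az":0,"dx":0.38,"dy":0,"dz":11.5,"hand":1}
    - {"ax":0,"ay":0,"az":0,"dx":0.38,"dy":0,"dz":11.5,"hand":1}
    - {"ax":0,"ay":0,"az":0,"dx":0.38,"dy":0,"dz":11.5,"hand":1}
    - {"ax":0,"ay":0,"az":0,"dx":0.38,"dy":0,"dz":11.5,"hand":1}

```text
clock: 3.05
eef_pos: [556.6, 171.5, 67.9]
tool_rot: [3.139, -0.001, 1.318]
force: [-0.3, -1.3, 6.7]
width: 15.3
gripper_force: 59.7
```

```bash
python3 -c "
from h import *
go(554.5,170,206,-.252)"
```

```text
d cm [ -0.18  -0.13 -13.81] a [ 0.003 -0.001 -0.   ] pos [556.6 171.5  67.9] F [-0.3 -1.3  6.7] w 15.3 t 3.05
```

send_rows:
  series:
    - {"ax":0,"ay":0,"az":0,"dx":0,"dy":0,"dz":-2,"hand":1}
    - {"ax":0,"ay":0,"az":0,"dx":0,"dy":0,"dz":-5,"hand":1}
    - {"ax":0,"ay":0,"az":0,"dx":0,"dy":0,"dz":-9,"hand":1}
    - {"ax":0,"ay":0,"az":0,"dx":0,"dy":0,"dz":-13,"hand":1}
    - {"ax":0,"ay":0,"az":0,"dx":0,"dy":0,"dz":-15,"hand":1}
    - {"ax":0,"ay":0,"az":0,"dx":0,"dy":0,"dz":-15,"hand":1}

```text
clock: 3.65
eef_pos: [557.3, 172.4, 219.8]
tool_rot: [3.136, -0.004, 1.319]
force: [-0.3, 0.5, -2.2]
width: 15.3
gripper_force: 59.6
```

```bash
python3 -c "
from h import *
go(494.5,-119.4,210,.32)"
```

```text
d cm [-29.83   1.19   0.87] a [ 0.007 -0.002 -0.572] pos [557.3 172.4 219.8] F [-0.3  0.5 -2.2] w 15.3 t 3.65
```

send_rows:
  series:
    - {"ax":0,"ay":0,"az":-0.3,"dx":-15,"dy":0.6,"dz":0,"hand":1}
    - {"ax":0,"ay":0,"az":-0.572,"dx":-29.8,"dy":1.2,"dz":0,"hand":1}
    - {"ax":0,"ay":0,"az":-0.572,"dx":-29.8,"dy":1.2,"dz":0,"hand":1}
    - {"ax":0,"ay":0,"az":-0.572,"dx":-29.8,"dy":1.2,"dz":0,"hand":1}
    - {"ax":0,"ay":0,"az":-0.572,"dx":-29.8,"dy":1.2,"dz":0,"hand":1}
    - {"ax":0,"ay":0,"az":-0.572,"dx":-29.8,"dy":1.2,"dz":0,"hand":1}
    - {"ax":0,"ay":0,"az":-0.572,"dx":-29.8,"dy":1.2,"dz":1,"hand":1}
    - {"ax":0,"ay":0,"az":-0.572,"dx":-29.8,"dy":1.2,"dz":4,"hand":1}
    - {"ax":0,"ay":0,"az":-0.572,"dx":-29.8,"dy":1.2,"dz":7,"hand":1}
    - {"ax":0,"ay":0,"az":-0.572,"dx":-29.8,"dy":1.2,"dz":7,"hand":1}

```text
clock: 4.65
eef_pos: [488.8, -119.4, 142.3]
tool_rot: [-3.133, -0.005, 1.891]
force: [-1.0, 0.6, -1.9]
width: 15.2
gripper_force: 59.4
```

```bash
python3 - <<'E'
from h import *
go(494.5,-119.4,150,.32)
im=[]
for n,(x,y,w,h) in(('scene',(200,105,110,120)),('top',(345,130,110,120))):
    g=get_image(n);pickle.dump(g,open(f'pics/{n}1.pkl','wb'))
    im.append(cv2.resize(g['pixels'][y:y+h,x:x+w,::-1],(400*1,436),interpolation=cv2.INTER_CUBIC))
cv2.imwrite('pics/hl.png',np.hstack(im))
E
```

```text
d cm [-0.17  0.54 -0.78] a [-0.008 -0.005  0.   ] pos [ 488.8 -119.4  142.3] F [-1.   0.6 -1.9] w 15.2 t 4.65
```

View pics/hl.png

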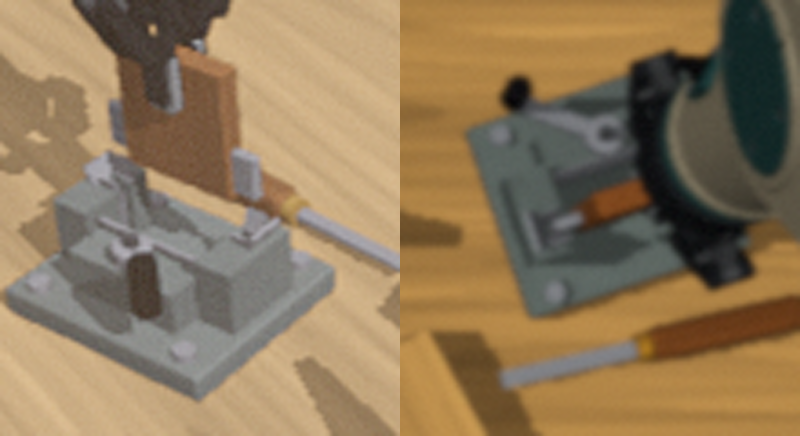

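The liner hangs over the clamp: its near ear is at (247,172) in the scene half and (567,218) in the top half, with the slot lips just below at about (262,222). Next I compare predicted and seen positions.

```bash
python3 - <<'E'
from h import *
S=pickle.load(open('pics/scene1.pkl','rb'));T=pickle.load(open('pics/top1.pkl','rb'))
s=read_state();x,y,z=s['eef_pos'];b=z-56;psi=.32
P=(x,y,psi)
def show(n,L):
    X=tf(P,L)
    print(n,'scene',((proj(S,X)-[200,105]+.5)*3.636).round(0).tolist(),'top',((proj(T,X)-[345,130]+.5)*3.636+[400,0]).round(0).tolist())
show('ear end',[[4,59,b+36],[-4,59,b+36],[4,59,b+6],[-4,59,b+6]])
show('face bottom',[[8,42,b],[8,-42,b],[-8,42,b]]);show('top',[[8,42,b+90],[-8,42,b+90],[8,-42,b+90],[-8,-42,b+90]])
show('far ear end',[[4,-59,b+36],[4,-59,b+6]])
P=(494.5,-119.4,.32)
show('slots',[[-4,52.5,65],[2,52.5,65],[-4,-52.5,65],[2,-52.5,65]])
show('post+ out',[[0,72,65],[0,44,65]])
# edges candidates: post corners along x
show('post corners',[[xx,yy,65] for xx in(-20,20) for yy in(44,72)])
show('pivot,jaw',[[46,0,62],[26,44,60],[26,-44,60]])
E
```

```text
ear end scene [[246.0, 162.0], [255.0, 156.0], [250.0, 204.0], [258.0, 198.0]] top [[554.0, 216.0], [558.0, 228.0], [547.0, 220.0], [551.0, 232.0]]
face bottom scene [[224.0, 206.0], [121.0, 163.0], [241.0, 194.0]] top [[569.0, 207.0], [694.0, 165.0], [577.0, 231.0]]
top scene [[213.0, 77.0], [231.0, 66.0], [105.0, 36.0], [123.0, 25.0]] top [[593.0, 190.0], [603.0, 217.0], [734.0, 143.0], [743.0, 170.0]]
far ear end scene [[99.0, 103.0], [104.0, 144.0]] top [[737.0, 154.0], [724.0, 161.0]]
slots scene [[249.0, 237.0], [243.0, 242.0], [122.0, 183.0], [116.0, 187.0]] top [[554.0, 230.0], [551.0, 221.0], [706.0, 178.0], [703.0, 170.0]]
post+ out scene [[270.0, 251.0], [234.0, 236.0]] top [[523.0, 233.0], [564.0, 220.0]]
post corners scene [[255.0, 220.0], [290.0, 235.0], [213.0, 251.0], [249.0, 267.0]] top [[574.0, 248.0], [533.0, 262.0], [554.0, 191.0], [513.0, 204.0]]
pivot,jaw scene [[131.0, 252.0], [208.0, 263.0], [101.0, 215.0]] top [[604.0, 133.0], [550.0, 183.0], [676.0, 140.0]]
```

```bash
python3 - <<'E'
from h import *
S=pickle.load(open('pics/scene1.pkl','rb'));T=pickle.load(open('pics/top1.pkl','rb'))
a=cv2.resize(S['pixels'][130:185,212:282,::-1],(700,550),interpolation=cv2.INTER_CUBIC)
cv2.imwrite('pics/z.png',a)
E
```

```text
(no output)
```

View pics/z.png

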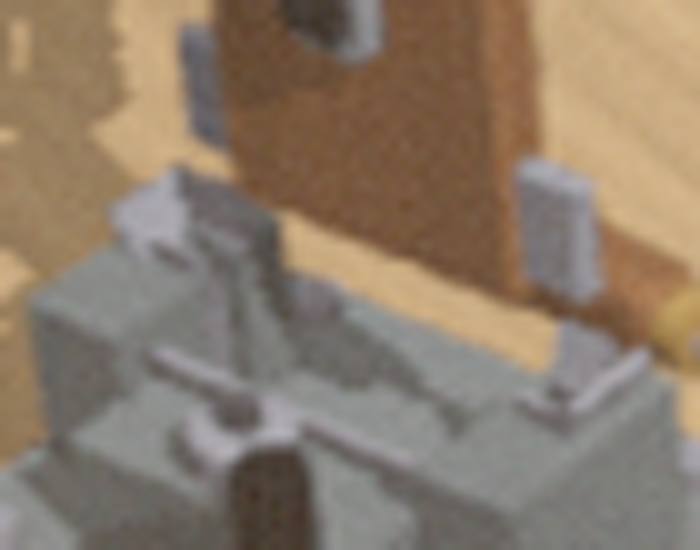

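```bash
python3 -c "
from h import *
go(494.5,-119.4,150,.32)"
```

```text
d cm [-0.07  0.23 -0.44] a [-0.002 -0.002  0.001] pos [ 492.1 -119.5  145.7] F [ 0.8 -0.6 -1.2] w 15.4 t 4.75
```

send_rows:
  series:
    - {"ax":0,"ay":0,"az":0,"dx":0,"dy":0,"dz":0,"hand":1}

```text
clock: 4.85
eef_pos: [493.6, -119.7, 147.2]
tool_rot: [3.14, 0.001, 1.891]
force: [0.3, 0.4, -1.1]
width: 15.4
gripper_force: 59.4
```

```bash
python3 -c "
from h import *
go(494.5,-119.4,150,.32)"
```

```text
d cm [ 0.    0.1  -0.28] a [0.002 0.001 0.001] pos [ 493.6 -119.7  147.2] F [ 0.3  0.4 -1.1] w 15.4 t 4.85
```

```bash
cat > meas.py <<'E'
from h import *
def samp(g,X):
    p=proj(g,X).astype(np.float32);return cv2.remap(g['pixels'],p[:,0].reshape(-1,1),p[:,1].reshape(-1,1),cv2.INTER_CUBIC)[:,0].astype(int)
g=get_image('scene');s=read_state();x,y,z=s['eef_pos'];P=(x,y,.32);print(np.round(s['eef_pos'],1),s['clock'])
for yy in(-15,0,15,25,33):
    zs=np.arange(-68,-36,2.);c=samp(g,tf(P,[[8,yy,z+a] for a in zs]));print('y',yy,[f"{int(a)}:{r-b}" for a,(r,_,b) in zip(zs,c)])
for zz in(-20,-10,0):
    ys=np.arange(34,54,1.);c=samp(g,tf(P,[[-8,a,z+zz] for a in ys]));print('z',zz,[f"{int(a)}:{r}/{b}" for a,(r,_,b) in zip(ys,c)])
for zz in(-30,-25,-20):
    ys=np.arange(52,68,1.);c=samp(g,tf(P,[[-4,a,z+zz] for a in ys]));print('ear',zz,[f"{int(a)}:{r-b}" for a,(r,_,b) in zip(ys,c)])
E
python3 meas.py
```

```text
[ 493.8 -119.9  147.5] 4.9
y -15 ['-68:15', '-66:52', '-64:71', '-62:68', '-60:66', '-58:72', '-56:74', '-54:68', '-52:63', '-50:58', '-48:59', '-46:60', '-44:57', '-42:59', '-40:60', '-38:57']
y 0 ['-68:10', '-66:37', '-64:62', '-62:77', '-60:73', '-58:73', '-56:73', '-54:72', '-52:72', '-50:65', '-48:56', '-46:54', '-44:58', '-42:61', '-40:62', '-38:60']
y 15 ['-68:21', '-66:53', '-64:76', '-62:74', '-60:73', '-58:72', '-56:71', '-54:71', '-52:68', '-50:62', '-48:55', '-46:52', '-44:56', '-42:59', '-40:57', '-38:56']
y 25 ['-68:17', '-66:47', '-64:69', '-62:75', '-60:71', '-58:72', '-56:72', '-54:72', '-52:68', '-50:59', '-48:54', '-46:56', '-44:57', '-42:52', '-40:51', '-38:53']
y 33 ['-68:18', '-66:54', '-64:74', '-62:76', '-60:70', '-58:69', '-56:71', '-54:72', '-52:69', '-50:59', '-48:57', '-46:57', '-44:55', '-42:53', '-40:55', '-38:57']
z -20 ['34:141/66', '35:139/62', '36:139/63', '37:142/69', '38:142/74', '39:145/81', '40:152/92', '41:159/101', '42:168/107', '43:179/117', '44:187/125', '45:191/133', '46:194/137', '47:194/136', '48:194/134', '49:196/131', '50:196/131', '51:1
[... 343 characters left out ...]
3', '36:144/71', '37:142/69', '38:141/70', '39:145/75', '40:149/79', '41:154/84', '42:164/93', '43:173/103', '44:185/114', '45:194/122', '46:199/127', '47:203/132', '48:204/134', '49:202/132', '50:201/130', '51:201/130', '52:201/130', '53:201/131']
ear -30 ['52:1', '53:-1', '54:-2', '55:-3', '56:1', '57:9', '58:19', '59:34', '60:50', '61:65', '62:75', '63:78', '64:77', '65:78', '66:77', '67:75']
ear -25 ['52:-1', '53:-2', '54:-4', '55:-7', '56:-5', '57:6', '58:21', '59:37', '60:54', '61:65', '62:75', '63:78', '64:74', '65:73', '66:74', '67:75']
ear -20 ['52:7', '53:6', '54:9', '55:12', '56:14', '57:23', '58:32', '59:44', '60:58', '61:67', '62:72', '63:76', '64:75', '65:73', '66:72', '67:69']
```

The liner's lower edge is 50 mm below the TCP, level and centred in y to within about 0.3 mm. Seated TCP height should therefore be about 70. I descend to just above the lips.

send_rows:
  series:
    - {"ax":0,"ay":0,"az":0,"dx":0,"dy":0.05,"dz":0.8,"hand":1}
    - {"ax":0,"ay":0,"az":0,"dx":0,"dy":0.05,"dz":1.6,"hand":1}
    - {"ax":0,"ay":0,"az":0,"dx":0,"dy":0.05,"dz":2.2,"hand":1}
    - {"ax":0,"ay":0,"az":0,"dx":0,"dy":0.05,"dz":2.4,"hand":1}
    - {"ax":0,"ay":0,"az":0,"dx":0,"dy":0.05,"dz":2.4,"hand":1}
    - {"ax":0,"ay":0,"az":0,"dx":0,"dy":0.05,"dz":2.4,"hand":1}

```text
clock: 5.5
eef_pos: [493.3, -119.9, 122.3]
tool_rot: [3.141, -0.0, 1.891]
force: [0.5, -0.1, -1.7]
width: 15.0
gripper_force: 59.6
```

```bash
cat >>h.py <<'E'
C=(494.5,-119.4,.32)
def cl(d=None):
    s=read_state();c,n=np.cos(C[2]),np.sin(C[2]);M=np.array([[c,n],[-n,c]])
    p=M@(np.array(s['eef_pos'][:2])-C[:2]);f=M@s['force'][:2];q=M@s['torque'][:2]
    print('clamp xyz',p.round(1),round(s['eef_pos'][2],1),'F',f.round(1),round(s['force'][2],1),'M',q.round(2),round(s['torque'][2],2),'rot',np.round(s['tool_rot'],3),'w',round(float(s['width']),1),'gf',round(float(s['gripper_force'])),'t',s['clock'])
E
python3 -c "
from h import *
cl()
g=get_image('scene');cv2.imwrite('pics/lip.png',cv2.resize(g['pixels'][130:185,212:282,::-1],(700,550),interpolation=cv2.INTER_CUBIC));pickle.dump(g,open('pics/scene2.pkl','wb'))
g=get_image('top');pickle.dump(g,open('pics/top2.pkl','wb'))
"
```

```text
clamp xyz [-1.3 -0.1] 122.3 F [ 0.5 -0.2] -1.7 M [ 0.   -0.01] -0.02 rot [ 3.141 -0.     1.891] w 15.0 gf 60 t 5.5
```

send_rows:
  series:
    - {"ax":0,"ay":0,"az":0,"dx":0,"dy":0.08,"dz":0.15,"hand":1}
    - {"ax":0,"ay":0,"az":0,"dx":0,"dy":0.08,"dz":0.3,"hand":1}
    - {"ax":0,"ay":0,"az":0,"dx":0,"dy":0.08,"dz":0.45,"hand":1}
    - {"ax":0,"ay":0,"az":0,"dx":0,"dy":0.08,"dz":0.6,"hand":1}
    - {"ax":0,"ay":0,"az":0,"dx":0,"dy":0.08,"dz":0.7,"hand":1}
    - {"ax":0,"ay":0,"az":0,"dx":0,"dy":0.08,"dz":0.7,"hand":1}

```text
clock: 6.2
eef_pos: [493.8, -119.7, 115.1]
tool_rot: [-3.141, -0.0, 1.891]
force: [0.9, 0.2, -0.7]
width: 15.5
gripper_force: 59.6
```

```bash
python3 -c "
from h import *
cl()"
```

```text
clamp xyz [-0.7 -0.1] 115.1 F [ 0.9 -0.1] -0.7 M [0.04 0.01] -0.06 rot [-3.141 -0.     1.891] w 15.5 gf 60 t 6.2
```

send_rows:
  series:
    - {"ax":0,"ay":0,"az":0,"dx":0,"dy":0,"dz":0.15,"hand":1}
    - {"ax":0,"ay":0,"az":0,"dx":0,"dy":0,"dz":0.3,"hand":1}
    - {"ax":0,"ay":0,"az":0,"dx":0,"dy":0,"dz":0.45,"hand":1}
    - {"ax":0,"ay":0,"az":0,"dx":0,"dy":0,"dz":0.5,"hand":1}
    - {"ax":0,"ay":0,"az":0,"dx":0,"dy":0,"dz":0.5,"hand":1}

```text
clock: 6.7
eef_pos: [493.8, -119.7, 110.2]
tool_rot: [-3.141, -0.0, 1.891]
force: [-0.0, 1.1, -1.3]
width: 15.2
gripper_force: 59.5
```

```bash
python3 -c "
from h import *
cl()"
```

```text
clamp xyz [-0.7 -0.1] 110.2 F [0.3 1.1] -1.3 M [-0.03  0.07] 0.06 rot [-3.141 -0.     1.891] w 15.2 gf 60 t 6.7
```

send_rows:
  series:
    - {"ax":0,"ay":0,"az":0,"dx":0,"dy":0,"dz":0.15,"hand":1}
    - {"ax":0,"ay":0,"az":0,"dx":0,"dy":0,"dz":0.3,"hand":1}
    - {"ax":0,"ay":0,"az":0,"dx":0,"dy":0,"dz":0.45,"hand":1}
    - {"ax":0,"ay":0,"az":0,"dx":0,"dy":0,"dz":0.6,"hand":1}
    - {"ax":0,"ay":0,"az":0,"dx":0,"dy":0,"dz":0.7,"hand":1}
    - {"ax":0,"ay":0,"az":0,"dx":0,"dy":0,"dz":0.7,"hand":1}

```text
clock: 7.3
eef_pos: [493.7, -119.8, 103.3]
tool_rot: [-3.141, 0.0, 1.891]
force: [-1.7, -0.4, 2.3]
width: 14.9
gripper_force: 59.9
```

```bash
python3 -c "
from h import *
cl()"
```

```text
clamp xyz [-0.9 -0.2] 103.3 F [-1.7  0.1] 2.3 M [-0.2   0.55] 0.19 rot [-3.141  0.     1.891] w 14.9 gf 60 t 7.3
```

send_rows:
  series:
    - {"ax":0,"ay":0,"az":0,"dx":0,"dy":0,"dz":0.15,"hand":1}
    - {"ax":0,"ay":0,"az":0,"dx":0,"dy":0,"dz":0.3,"hand":1}
    - {"ax":0,"ay":0,"az":0,"dx":0,"dy":0,"dz":0.45,"hand":1}
    - {"ax":0,"ay":0,"az":0,"dx":0,"dy":0,"dz":0.6,"hand":1}
    - {"ax":0,"ay":0,"az":0,"dx":0,"dy":0,"dz":0.6,"hand":1}

```text
clock: 7.8
eef_pos: [493.7, -119.8, 96.9]
tool_rot: [-3.141, -0.0, 1.891]
force: [-2.0, -1.3, -0.9]
width: 15.1
gripper_force: 59.8
```

```bash
python3 -c "
from h import *
cl()"
```

```text
clamp xyz [-0.8 -0.1] 96.9 F [-2.3 -0.6] -0.9 M [-0.18  0.45] 0.18 rot [-3.141 -0.     1.891] w 15.1 gf 60 t 7.8
```

send_rows:
  series:
    - {"ax":0,"ay":0,"az":0,"dx":0,"dy":0,"dz":0.3,"hand":1}
    - {"ax":0,"ay":0,"az":0,"dx":0,"dy":0,"dz":0.6,"hand":1}
    - {"ax":0,"ay":0,"az":0,"dx":0,"dy":0,"dz":0.9,"hand":1}
    - {"ax":0,"ay":0,"az":0,"dx":0,"dy":0,"dz":1.2,"hand":1}
    - {"ax":0,"ay":0,"az":0,"dx":0,"dy":0,"dz":1.5,"hand":1}
    - {"ax":0,"ay":0,"az":0,"dx":0,"dy":0,"dz":1.5,"hand":1}

```text
clock: 8.4
eef_pos: [493.7, -119.7, 81.6]
tool_rot: [-3.141, -0.0, 1.891]
force: [-1.6, -1.7, -4.6]
width: 15.1
gripper_force: 59.3
```

```bash
python3 -c "
from h import *
cl()"
```

```text
clamp xyz [-0.9 -0. ] 81.6 F [-2.1 -1.1] -4.6 M [-0.17  0.46] 0.1 rot [-3.141 -0.     1.891] w 15.1 gf 59 t 8.4
```

send_rows:
  series:
    - {"ax":0,"ay":0,"az":0,"dx":0,"dy":0,"dz":0.25,"hand":1}
    - {"ax":0,"ay":0,"az":0,"dx":0,"dy":0,"dz":0.5,"hand":1}
    - {"ax":0,"ay":0,"az":0,"dx":0,"dy":0,"dz":0.7,"hand":1}
    - {"ax":0,"ay":0,"az":0,"dx":0,"dy":0,"dz":0.85,"hand":1}
    - {"ax":0,"ay":0,"az":0,"dx":0,"dy":0,"dz":0.95,"hand":1}
    - {"ax":0,"ay":0,"az":0,"dx":0,"dy":0,"dz":1.05,"hand":1}

```text
clock: 9.0
eef_pos: [494.0, -119.9, 75.7]
tool_rot: [3.142, 0.003, 1.891]
force: [-13.3, 0.2, 55.4]
width: 15.4
gripper_force: 67.8
```

```bash
python3 -c "
from h import *
cl()"
```

```text
clamp xyz [-0.6 -0.3] 75.7 F [-12.6   4.4] 55.4 M [1.41 3.26] 0.09 rot [3.142e+00 3.000e-03 1.891e+00] w 15.4 gf 68 t 9.0
```

send_rows:
  series:
    - {"ax":0,"ay":0,"az":0,"dx":0,"dy":0,"dz":-0.45,"hand":1}
    - {"ax":0,"ay":0,"az":0,"dx":0,"dy":0,"dz":-0.45,"hand":1}
    - {"ax":0,"ay":0,"az":0,"dx":0,"dy":0,"dz":-0.45,"hand":1}

```text
clock: 9.3
eef_pos: [493.9, -119.8, 76.1]
tool_rot: [-3.141, -0.0, 1.891]
force: [-3.7, -0.4, 1.2]
width: 15.1
gripper_force: 60.2
```

```bash
python3 - <<'E'
from h import *
cl()
g=get_image('scene');pickle.dump(g,open('pics/scene3.pkl','wb'))
a=cv2.resize(g['pixels'][120:190,205:295,::-1],(770,600),interpolation=cv2.INTER_CUBIC)
for zz in(0,):
  for L in([[8,42,110],[-8,42,110],[-8,20,110]],[[4,59,56],[-4,59,56]],[[8,42,110],[8,42,60]],[[8,42,116],[-8,42,116]]):
    p=((proj(g,tf(C,L))-[205,120]+.5)*8.555).astype(np.int32);cv2.polylines(a,[p],False,(0,0,255),1)
cv2.imwrite('pics/seat.png',a)
E
```

```text
clamp xyz [-0.7 -0.2] 76.1 F [-3.6  0.8] 1.2 M [0.02 0.89] 0.09 rot [-3.141 -0.     1.891] w 15.1 gf 60 t 9.3
```

View pics/seat.png

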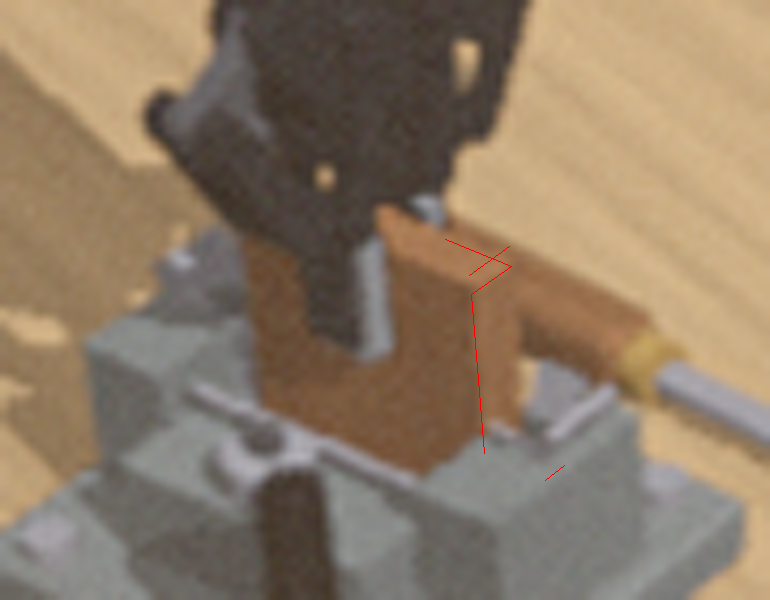

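The liner's ears are below the post tops and its top corner is at (480,285), within about 1 px of the model's home line at (472,295). The picture can't settle the last few mm, so I'll release and touch its top with shut fingers. Contact should come at TCP z = 110.

send_rows:
  series:
    - {"ax":0,"ay":0,"az":0,"dx":0,"dy":0,"dz":0,"hand":0.5}
    - {"ax":0,"ay":0,"az":0,"dx":0,"dy":0,"dz":0,"hand":0.5}
    - {"ax":0,"ay":0,"az":0,"dx":0,"dy":0,"dz":-1,"hand":0.5}
    - {"ax":0,"ay":0,"az":0,"dx":0,"dy":0,"dz":-3,"hand":0.5}
    - {"ax":0,"ay":0,"az":0,"dx":0,"dy":0,"dz":-5,"hand":0.7}
    - {"ax":0,"ay":0,"az":0,"dx":0,"dy":0,"dz":-5,"hand":1}
    - {"ax":0,"ay":0,"az":0,"dx":0,"dy":0,"dz":-5,"hand":1}
    - {"ax":0,"ay":0,"az":0,"dx":0,"dy":0,"dz":-5,"hand":1}
    - {"ax":0,"ay":0,"az":0,"dx":0,"dy":0,"dz":-4.6,"hand":1}
    - {"ax":0,"ay":0,"az":0,"dx":0,"dy":0,"dz":-4.2,"hand":1}

```text
clock: 10.35
eef_pos: [493.7, -119.6, 117.5]
tool_rot: [-3.141, -0.001, 1.891]
force: [-0.4, 0.2, -1.1]
width: -0.1
gripper_force: 0.0
```

send_rows:
  series:
    - {"ax":0,"ay":0,"az":0,"dx":0,"dy":0,"dz":0.2,"hand":1}
    - {"ax":0,"ay":0,"az":0,"dx":0,"dy":0,"dz":0.4,"hand":1}
    - {"ax":0,"ay":0,"az":0,"dx":0,"dy":0,"dz":0.5,"hand":1}
    - {"ax":0,"ay":0,"az":0,"dx":0,"dy":0,"dz":0.5,"hand":1}

```text
clock: 10.75
eef_pos: [493.9, -119.6, 113.1]
tool_rot: [-3.141, -0.0, 1.891]
force: [-0.0, -0.1, 0.1]
width: -0.2
gripper_force: 0.0
```

```bash
python3 -c "
from h import *
cl()"
```

```text
clamp xyz [-0.6 -0. ] 113.1 F [-0.1 -0.1] 0.1 M [-0.01  0.01] 0.06 rot [-3.141 -0.     1.891] w -0.2 gf 0 t 10.75
```

Free at 113, so the liner's top is not 6 mm high. I press on to contact.

send_rows:
  series:
    - {"ax":0,"ay":0,"az":0,"dx":0,"dy":0,"dz":0.1,"hand":1}
    - {"ax":0,"ay":0,"az":0,"dx":0,"dy":0,"dz":0.2,"hand":1}
    - {"ax":0,"ay":0,"az":0,"dx":0,"dy":0,"dz":0.3,"hand":1}
    - {"ax":0,"ay":0,"az":0,"dx":0,"dy":0,"dz":0.4,"hand":1}
    - {"ax":0,"ay":0,"az":0,"dx":0,"dy":0,"dz":0.5,"hand":1}
    - {"ax":0,"ay":0,"az":0,"dx":0,"dy":0,"dz":0.5,"hand":1}

```text
clock: 11.35
eef_pos: [494.6, -119.7, 110.0]
tool_rot: [3.14, 0.002, 1.891]
force: [-3.2, 1.6, 16.8]
width: -0.3
gripper_force: 8.4
```

```bash
python3 -c "
from h import *
cl()"
```

```text
clamp xyz [ 0.  -0.3] 110.0 F [-2.5  2.5] 16.8 M [0.37 0.63] -0.03 rot [3.140e+00 2.000e-03 1.891e+00] w -0.3 gf 8 t 11.35
```

Contact came at exactly 110.0 with 17 N, so the liner is flat on the bed. Now the blank.

send_rows:
  series:
    - {"ax":0,"ay":0,"az":0,"dx":0,"dy":0,"dz":-4,"hand":0.4}
    - {"ax":0,"ay":0,"az":0,"dx":0,"dy":0,"dz":-8.5,"hand":0.4}
    - {"ax":0,"ay":0,"az":0,"dx":0,"dy":0,"dz":-8.5,"hand":0.4}

```text
clock: 11.65
eef_pos: [497.7, -119.8, 198.3]
tool_rot: [3.133, 0.005, 1.891]
force: [0.5, -0.5, 0.3]
width: 43.5
gripper_force: 0.0
```

```bash
python3 -c "
from h import *
go(483,193,190,-.25)"
```

```text
d cm [30.16  8.43  0.76] a [0.01  0.002 0.57 ] pos [ 497.7 -119.8  198.3] F [ 0.5 -0.5  0.3] w 43.5 t 11.65
```

send_rows:
  series:
    - {"ax":0,"ay":0,"az":0.28,"dx":15,"dy":4.2,"dz":0,"hand":0.4}
    - {"ax":0,"ay":0,"az":0.57,"dx":30.2,"dy":8.4,"dz":0,"hand":0.4}
    - {"ax":0,"ay":0,"az":0.57,"dx":30.2,"dy":8.4,"dz":0,"hand":0.4}
    - {"ax":0,"ay":0,"az":0.57,"dx":30.2,"dy":8.4,"dz":0,"hand":0.4}
    - {"ax":0,"ay":0,"az":0.57,"dx":30.2,"dy":8.4,"dz":0,"hand":0.4}
    - {"ax":0,"ay":0,"az":0.57,"dx":30.2,"dy":8.4,"dz":0,"hand":0.4}
    - {"ax":0,"ay":0,"az":0.57,"dx":30.2,"dy":8.4,"dz":0,"hand":0.4}
    - {"ax":0,"ay":0,"az":0.57,"dx":30.2,"dy":8.4,"dz":0,"hand":0.4}
    - {"ax":0,"ay":0,"az":0.57,"dx":30.2,"dy":8.4,"dz":0,"hand":0.4}
    - {"ax":0,"ay":0,"az":0.57,"dx":30.2,"dy":8.4,"dz":0,"hand":0.4}

```text
clock: 12.65
eef_pos: [479.0, 190.8, 193.0]
tool_rot: [-3.141, 0.002, 1.317]
force: [0.6, 0.1, -0.5]
width: 51.2
gripper_force: 0.0
```

```bash
python3 -c "
from h import *
go(483,193,112,-.25)
g=get_image('scene')
# blank y-ends on scene & top at top face
def samp(g,X):
    p=proj(g,X).astype(np.float32);return cv2.remap(g['pixels'],p[:,0].reshape(-1,1),p[:,1].reshape(-1,1),cv2.INTER_CUBIC)[:,0].astype(int)
T=pickle.load(open('pics/top0.pkl','rb'));P=(483,193,-.25)
for yy in(-1,1):
    ys=np.arange(36,49,1.)*yy;print([f'{int(a)}:{c[0]}/{c[2]}' for a,c in zip(ys,samp(T,tf(P,[[0,a,152] for a in ys])))])
"
```

```text
d cm [0.33 0.34 8.1 ] a [-0.     0.002 -0.003] pos [479.  190.8 193. ] F [ 0.6  0.1 -0.5] w 51.2 t 12.65
['-36:157/61', '-37:153/60', '-38:148/59', '-39:133/53', '-40:117/45', '-41:98/36', '-42:83/30', '-43:71/26', '-44:62/23', '-45:59/23', '-46:56/22', '-47:54/22', '-48:54/21']
['36:168/64', '37:167/65', '38:166/65', '39:165/65', '40:163/64', '41:161/64', '42:159/63', '43:157/63', '44:157/63', '45:158/63', '46:161/63', '47:164/64', '48:165/65']
```

send_rows:
  series:
    - {"ax":0,"ay":0,"az":0,"dx":0.4,"dy":0.34,"dz":0,"hand":0.4}
    - {"ax":0,"ay":0,"az":0,"dx":0.4,"dy":0.34,"dz":2,"hand":0.4}
    - {"ax":0,"ay":0,"az":0,"dx":0.4,"dy":0.34,"dz":4,"hand":0.4}
    - {"ax":0,"ay":0,"az":0,"dx":0.4,"dy":0.34,"dz":6,"hand":0.4}
    - {"ax":0,"ay":0,"az":0,"dx":0.4,"dy":0.34,"dz":7.2,"hand":0.4}
    - {"ax":0,"ay":0,"az":0,"dx":0.4,"dy":0.34,"dz":8,"hand":0.4}
    - {"ax":0,"ay":0,"az":0,"dx":0.4,"dy":0.34,"dz":8.1,"hand":0.4}
    - {"ax":0,"ay":0,"az":0,"dx":0.4,"dy":0.34,"dz":8.1,"hand":0.4}
    - {"ax":0,"ay":0,"az":0,"dx":0.4,"dy":0.34,"dz":8.1,"hand":0.4}

```text
clock: 13.6
eef_pos: [483.6, 196.7, 113.0]
tool_rot: [3.14, -0.001, 1.321]
force: [0.9, -0.0, -0.6]
width: 51.1
gripper_force: 0.0
```

send_rows:
  series:
    - {"ax":0,"ay":0,"az":0,"dx":0,"dy":0,"dz":0,"hand":0.7}
    - {"ax":0,"ay":0,"az":0,"dx":0,"dy":0,"dz":0,"hand":1}
    - {"ax":0,"ay":0,"az":0,"dx":0,"dy":0,"dz":0,"hand":1}
    - {"ax":0,"ay":0,"az":0,"dx":0,"dy":0,"dz":0,"hand":1}
    - {"ax":0,"ay":0,"az":0,"dx":0,"dy":0,"dz":0,"hand":1}

```text
clock: 14.1
eef_pos: [483.8, 196.6, 112.8]
tool_rot: [3.14, -0.001, 1.321]
force: [0.7, 0.6, 3.9]
width: 15.2
gripper_force: 59.2
```

```bash
python3 -c "
from h import *
go(483,193,240,-.25)"
```

```text
d cm [ -0.36   0.03 -12.72] a [ 0.001 -0.001 -0.   ] pos [483.8 196.6 112.8] F [0.7 0.6 3.9] w 15.2 t 14.1
```

send_rows:
  series:
    - {"ax":0,"ay":0,"az":0,"dx":0,"dy":0,"dz":-2,"hand":1}
    - {"ax":0,"ay":0,"az":0,"dx":0,"dy":0,"dz":-5,"hand":1}
    - {"ax":0,"ay":0,"az":0,"dx":0,"dy":0,"dz":-9,"hand":1}
    - {"ax":0,"ay":0,"az":0,"dx":0,"dy":0,"dz":-12,"hand":1}
    - {"ax":0,"ay":0,"az":0,"dx":0,"dy":0,"dz":-13.5,"hand":1}
    - {"ax":0,"ay":0,"az":0,"dx":0,"dy":0,"dz":-13.5,"hand":1}
    - {"ax":0,"ay":0,"az":0,"dx":0,"dy":0,"dz":-13.5,"hand":1}
    - {"ax":0,"ay":0,"az":0,"dx":0,"dy":0,"dz":-13.5,"hand":1}

```text
clock: 14.9
eef_pos: [481.9, 195.9, 245.8]
tool_rot: [-3.139, 0.002, 1.321]
force: [-0.1, -0.1, -1.2]
width: 15.4
gripper_force: 59.6
```

```bash
cat >>h.py <<'E'
C=(493.8,-119.6,.32)
E
python3 -c "
from h import *
x,y=tf(C,[[17.5,2.5,0]])[0][:2];print(x,y)
go(x,y,240,.32)"
```

```text
509.62520341490244 -111.72199664401184
d cm [-29.12  10.29   0.61] a [-0.003  0.001 -0.57 ] pos [481.9 195.9 245.8] F [-0.1 -0.1 -1.2] w 15.4 t 14.9
```

send_rows:
  series:
    - {"ax":0,"ay":0,"az":-0.2,"dx":-8,"dy":2.9,"dz":0,"hand":1}
    - {"ax":0,"ay":0,"az":-0.35,"dx":-13,"dy":4.6,"dz":0,"hand":1}
    - {"ax":0,"ay":0,"az":-0.5,"dx":-18,"dy":6.4,"dz":0,"hand":1}
    - {"ax":0,"ay":0,"az":-0.57,"dx":-22,"dy":7.8,"dz":0,"hand":1}
    - {"ax":0,"ay":0,"az":-0.57,"dx":-26,"dy":9.2,"dz":0,"hand":1}
    - {"ax":0,"ay":0,"az":-0.57,"dx":-28,"dy":9.9,"dz":0.3,"hand":1}
    - {"ax":0,"ay":0,"az":-0.57,"dx":-29.1,"dy":10.3,"dz":0.6,"hand":1}
    - {"ax":0,"ay":0,"az":-0.57,"dx":-29.1,"dy":10.3,"dz":0.6,"hand":1}
    - {"ax":0,"ay":0,"az":-0.57,"dx":-29.1,"dy":10.3,"dz":0.6,"hand":1}
    - {"ax":0,"ay":0,"az":-0.57,"dx":-29.1,"dy":10.3,"dz":0.6,"hand":1}

```text
clock: 15.9
eef_pos: [510.7, -108.5, 241.0]
tool_rot: [-3.141, -0.002, 1.894]
force: [0.1, 0.8, -1.4]
width: 15.4
gripper_force: 59.6
```

```bash
cat > meas2.py <<'E'
from h import *
def samp(g,X):
    p=proj(g,X).astype(np.float32);return cv2.remap(g['pixels'],p[:,0].reshape(-1,1),p[:,1].reshape(-1,1),cv2.INTER_CUBIC)[:,0].astype(int)
cl();s=read_state();g=get_image('scene');x,y,z=s['eef_pos'];P=(x,y,.32)
pickle.dump(g,open('pics/scene4.pkl','wb'))
for zz in(-85,-75,-60,-50):
    for xx,ys in((-8,np.arange(32,50,1.)),(8,np.arange(-52,-34,1.))):
        print(zz,xx,[f"{int(a)}:{c[0]}/{c[1]}/{c[2]}" for a,c in zip(ys,samp(g,tf(P,[[xx,a,z+zz] for a in ys])))])
g=get_image('top');pickle.dump(g,open('pics/top4.pkl','wb'))
E
python3 meas2.py
```

```text
clamp xyz [19.6  5.2] 241.0 F [0.3 0.8] -1.4 M [ 0.01 -0.02] -0.04 rot [-3.141e+00 -2.000e-03  1.894e+00] w 15.4 gf 60 t 15.9
-85 -8 ['32:169/140/106', '33:168/139/105', '34:169/141/105', '35:172/144/107', '36:177/148/111', '37:183/154/115', '38:187/158/118', '39:192/162/122', '40:195/166/125', '41:196/167/126', '42:197/168/127', '43:197/167/125', '44:196/166/123', '45:197/167/124', '46:198/167/125', '47:198/167/126', '48:199/168/127', '49:199/169/128']
-85 8 ['-52:199/169/127', '-51:198/168/127', '-50:198/168/127', '-49:199/169/127', '-48:200/170/127', '-47:201/170/127', '-46:199/168/125', '-45:195/164/122', '-44:189/160/119', '-43:179/150/111', '-42:167/139/102', '-41:157/129/94', '-40:147/120/88', '-39:144/117/87', '-38:145/118/88', '-37:143/116/88', '-36:141/114/87', '-35:140/114/85']
-75 -8 ['32:171/143/106', '33:170/141/106', '34:170/141/106', '35:171/141/107', '36:172/143/107', '37:174/146/109', '38:181/152/114', '39:186/158/119', '40:192/164/123', '41:197/167/126', '42:200/167/127', '43:203/169/129', '44:204/171/129', '45:202/171/129', '46:200/170/127', '47:198/167/125', '48:
[... 1022 characters left out ...]
14/83', '-35:138/113/80']
-50 -8 ['32:166/139/101', '33:167/139/102', '34:169/141/105', '35:172/143/108', '36:174/143/107', '37:177/146/109', '38:183/153/114', '39:188/160/119', '40:194/166/123', '41:198/169/126', '42:200/170/129', '43:202/172/131', '44:202/172/130', '45:200/170/128', '46:200/170/128', '47:201/170/129', '48:200/169/129', '49:198/169/127']
-50 8 ['-52:195/165/124', '-51:195/165/124', '-50:196/165/124', '-49:196/165/125', '-48:197/167/128', '-47:197/168/130', '-46:194/166/127', '-45:190/162/122', '-44:185/156/117', '-43:176/148/110', '-42:169/141/106', '-41:162/134/101', '-40:151/124/92', '-39:144/118/85', '-38:139/114/82', '-37:135/112/80', '-36:136/112/81', '-35:138/113/82']
```

```bash
python3 -c "
from h import *
cl()
x,y=tf(C,[[17.4,2.3,0]])[0][:2]
go(x,y,225,.32)"
```

```text
clamp xyz [19.6  4.8] 241.4 F [ 0.1 -1. ] -0.5 M [ 0.   -0.02] 0.0 rot [ 3.141e+00 -1.000e-03  1.894e+00] w 15.4 gf 60 t 16.0
d cm [-0.25 -0.22  1.64] a [ 0.    -0.001  0.003] pos [ 510.9 -108.9  241.4] F [ 0.4 -0.9 -0.5] w 15.4 t 16.0
```

send_rows:
  series:
    - {"ax":0,"ay":0,"az":0,"dx":-0.25,"dy":-0.22,"dz":0,"hand":1}
    - {"ax":0,"ay":0,"az":0.003,"dx":-0.25,"dy":-0.22,"dz":0.6,"hand":1}
    - {"ax":0,"ay":0,"az":0.003,"dx":-0.25,"dy":-0.22,"dz":1.2,"hand":1}
    - {"ax":0,"ay":0,"az":0.003,"dx":-0.25,"dy":-0.22,"dz":1.6,"hand":1}
    - {"ax":0,"ay":0,"az":0.003,"dx":-0.25,"dy":-0.22,"dz":1.6,"hand":1}
    - {"ax":0,"ay":0,"az":0.003,"dx":-0.25,"dy":-0.22,"dz":1.6,"hand":1}

```text
clock: 16.6
eef_pos: [509.5, -114.0, 225.1]
tool_rot: [-3.141, -0.0, 1.888]
force: [-0.2, 0.5, -1.4]
width: 15.3
gripper_force: 59.5
```

```bash
python3 -c "
from h import *
cl()
x,y=tf(C,[[17.4,2.3,0]])[0][:2]
go(x,y,172,.32)"
```

```text
clamp xyz [16.6  0.4] 225.1 F [-0.1  0.6] -1.4 M [ 0.04 -0.03] 0.01 rot [-3.141 -0.     1.888] w 15.3 gf 60 t 16.6
d cm [0.19 0.08 5.31] a [-0.    -0.    -0.003] pos [ 509.5 -114.   225.1] F [-0.2  0.5 -1.4] w 15.3 t 16.6
```

send_rows:
  series:
    - {"ax":0,"ay":0,"az":-0.003,"dx":0.18,"dy":0.08,"dz":0.2,"hand":1}
    - {"ax":0,"ay":0,"az":-0.003,"dx":0.18,"dy":0.08,"dz":0.4,"hand":1}
    - {"ax":0,"ay":0,"az":-0.003,"dx":0.18,"dy":0.08,"dz":0.4,"hand":1}
    - {"ax":0,"ay":0,"az":-0.003,"dx":0.18,"dy":0.08,"dz":0.4,"hand":1}

```text
clock: 17.0
eef_pos: [509.7, -112.1, 221.3]
tool_rot: [-3.142, 0.0, 1.891]
force: [0.3, -0.0, -2.2]
width: 15.5
gripper_force: 59.6
```

```bash
python3 -c "
from h import *
cl()
x,y=tf(C,[[17.4,2.3,0]])[0][:2]
go(x,y,172,.32)"
```

```text
clamp xyz [17.5  2.1] 221.3 F [ 0.2 -0.1] -2.2 M [ 0.01 -0.03] 0.02 rot [-3.142  0.     1.891] w 15.5 gf 60 t 17.0
d cm [ 0.02 -0.01  4.93] a [-0.  0.  0.] pos [ 509.7 -112.1  221.3] F [ 0.3 -0.  -2.2] w 15.5 t 17.0
```

Aligned. I lower the blank's foot to about 104 mm first, just past the liner's top edge.

send_rows:
  series:
    - {"ax":0,"ay":0,"az":0,"dx":0,"dy":0,"dz":0.3,"hand":1}
    - {"ax":0,"ay":0,"az":0,"dx":0,"dy":0,"dz":0.6,"hand":1}
    - {"ax":0,"ay":0,"az":0,"dx":0,"dy":0,"dz":0.9,"hand":1}
    - {"ax":0,"ay":0,"az":0,"dx":0,"dy":0,"dz":1.2,"hand":1}
    - {"ax":0,"ay":0,"az":0,"dx":0,"dy":0,"dz":1.5,"hand":1}
    - {"ax":0,"ay":0,"az":0,"dx":0,"dy":0,"dz":1.7,"hand":1}
    - {"ax":0,"ay":0,"az":0,"dx":0,"dy":0,"dz":1.7,"hand":1}

```text
clock: 17.7
eef_pos: [509.5, -112.1, 204.0]
tool_rot: [-3.141, -0.0, 1.891]
force: [0.3, 0.5, -1.4]
width: 15.2
gripper_force: 59.5
```

```bash
python3 -c "
from h import *
cl()"
```

```text
clamp xyz [17.3  2.2] 204.0 F [0.4 0.4] -1.4 M [0.01 0.02] -0.01 rot [-3.141 -0.     1.891] w 15.2 gf 60 t 17.7
```

Free. Next, down to just above the jaw lip (foot about 64, TCP 165).

send_rows:
  series:
    - {"ax":0,"ay":0,"az":0,"dx":0,"dy":0,"dz":0.5,"hand":1}
    - {"ax":0,"ay":0,"az":0,"dx":0,"dy":0,"dz":1,"hand":1}
    - {"ax":0,"ay":0,"az":0,"dx":0,"dy":0,"dz":1.5,"hand":1}
    - {"ax":0,"ay":0,"az":0,"dx":0,"dy":0,"dz":2,"hand":1}
    - {"ax":0,"ay":0,"az":0,"dx":0,"dy":0,"dz":2.5,"hand":1}
    - {"ax":0,"ay":0,"az":0,"dx":0,"dy":0,"dz":3,"hand":1}
    - {"ax":0,"ay":0,"az":0,"dx":0,"dy":0,"dz":3.4,"hand":1}
    - {"ax":0,"ay":0,"az":0,"dx":0,"dy":0,"dz":3.7,"hand":1}
    - {"ax":0,"ay":0,"az":0,"dx":0,"dy":0,"dz":3.8,"hand":1}
    - {"ax":0,"ay":0,"az":0,"dx":0,"dy":0,"dz":3.8,"hand":1}

```text
clock: 18.7
eef_pos: [509.7, -112.1, 166.2]
tool_rot: [-3.142, -0.0, 1.891]
force: [0.3, 0.5, -1.5]
width: 15.4
gripper_force: 59.5
```

```bash
python3 -c "
from h import *
cl()"
```

```text
clamp xyz [17.5  2.1] 166.2 F [0.4 0.4] -1.5 M [ 0.   -0.01] -0.03 rot [-3.142 -0.     1.891] w 15.4 gf 60 t 18.7
```

send_rows:
  series:
    - {"ax":0,"ay":0,"az":0,"dx":0,"dy":0,"dz":0.2,"hand":1}
    - {"ax":0,"ay":0,"az":0,"dx":0,"dy":0,"dz":0.4,"hand":1}
    - {"ax":0,"ay":0,"az":0,"dx":0,"dy":0,"dz":0.6,"hand":1}
    - {"ax":0,"ay":0,"az":0,"dx":0,"dy":0,"dz":0.8,"hand":1}
    - {"ax":0,"ay":0,"az":0,"dx":0,"dy":0,"dz":1,"hand":1}
    - {"ax":0,"ay":0,"az":0,"dx":0,"dy":0,"dz":1.2,"hand":1}
    - {"ax":0,"ay":0,"az":0,"dx":0,"dy":0,"dz":1.2,"hand":1}

```text
clock: 19.4
eef_pos: [509.5, -112.1, 154.0]
tool_rot: [-3.141, -0.0, 1.891]
force: [0.4, -0.1, -0.9]
width: 15.5
gripper_force: 59.5
```

```bash
python3 -c "
from h import *
cl()"
```

```text
clamp xyz [17.3  2.2] 154.0 F [ 0.4 -0.3] -0.9 M [0.02 0.04] -0.0 rot [-3.141 -0.     1.891] w 15.5 gf 60 t 19.4
```

send_rows:
  series:
    - {"ax":0,"ay":0,"az":0,"dx":0,"dy":0,"dz":0.4,"hand":1}
    - {"ax":0,"ay":0,"az":0,"dx":0,"dy":0,"dz":0.8,"hand":1}
    - {"ax":0,"ay":0,"az":0,"dx":0,"dy":0,"dz":1.2,"hand":1}
    - {"ax":0,"ay":0,"az":0,"dx":0,"dy":0,"dz":1.6,"hand":1}
    - {"ax":0,"ay":0,"az":0,"dx":0,"dy":0,"dz":2,"hand":1}
    - {"ax":0,"ay":0,"az":0,"dx":0,"dy":0,"dz":2.3,"hand":1}
    - {"ax":0,"ay":0,"az":0,"dx":0,"dy":0,"dz":2.6,"hand":1}
    - {"ax":0,"ay":0,"az":0,"dx":0,"dy":0,"dz":2.8,"hand":1}
    - {"ax":0,"ay":0,"az":0,"dx":0,"dy":0,"dz":2.8,"hand":1}

```text
clock: 20.3
eef_pos: [508.9, -112.2, 125.7]
tool_rot: [-3.14, -0.001, 1.891]
force: [-4.0, -1.6, -3.5]
width: 15.3
gripper_force: 59.5
```

```bash
python3 -c "
from h import *
cl()"
```

```text
clamp xyz [16.6  2.2] 125.7 F [-4.3 -0.3] -3.5 M [-0.12  1.33] 0.05 rot [-3.140e+00 -1.000e-03  1.891e+00] w 15.3 gf 60 t 20.3
```

send_rows:
  series:
    - {"ax":0,"ay":0,"az":0,"dx":0,"dy":-0.05,"dz":0.1,"hand":1}
    - {"ax":0,"ay":0,"az":0,"dx":0,"dy":-0.05,"dz":0.2,"hand":1}
    - {"ax":0,"ay":0,"az":0,"dx":0,"dy":-0.05,"dz":0.35,"hand":1}
    - {"ax":0,"ay":0,"az":0,"dx":0,"dy":-0.05,"dz":0.5,"hand":1}
    - {"ax":0,"ay":0,"az":0,"dx":0,"dy":-0.05,"dz":0.6,"hand":1}
    - {"ax":0,"ay":0,"az":0,"dx":0,"dy":-0.05,"dz":0.65,"hand":1}

```text
clock: 20.9
eef_pos: [509.1, -112.4, 120.8]
tool_rot: [-3.141, 0.001, 1.891]
force: [-7.3, -0.5, 14.1]
width: 15.7
gripper_force: 61.8
```

```bash
python3 -c "
from h import *
cl()"
```

```text
clamp xyz [16.8  2. ] 120.8 F [-7.   1.8] 14.1 M [0.33 2.13] 0.01 rot [-3.141e+00  1.000e-03  1.891e+00] w 15.7 gf 62 t 20.9
```

The foot reached TCP 120.8, exactly the expected seated height, with 14 N up. The blank is home, so I release and lift clear.

send_rows:
  series:
    - {"ax":0,"ay":0,"az":0,"dx":0,"dy":0,"dz":-0.1,"hand":1}
    - {"ax":0,"ay":0,"az":0,"dx":0,"dy":0,"dz":-0.1,"hand":0.6}
    - {"ax":0,"ay":0,"az":0,"dx":0,"dy":0,"dz":-0.1,"hand":0.6}
    - {"ax":0,"ay":0,"az":0,"dx":0,"dy":0,"dz":-0.1,"hand":0.6}
    - {"ax":0,"ay":0,"az":0,"dx":0,"dy":0,"dz":-2,"hand":0.6}
    - {"ax":0,"ay":0,"az":0,"dx":0,"dy":0,"dz":-4.5,"hand":0.6}
    - {"ax":0,"ay":0,"az":0,"dx":0,"dy":0,"dz":-6.5,"hand":1}
    - {"ax":0,"ay":0,"az":0,"dx":0,"dy":0,"dz":-6.5,"hand":1}
    - {"ax":0,"ay":0,"az":0,"dx":0,"dy":0,"dz":-6.5,"hand":1}

```text
clock: 21.8
eef_pos: [509.9, -112.2, 185.0]
tool_rot: [3.14, 0.001, 1.891]
force: [-0.9, 0.5, -0.2]
width: 0.4
gripper_force: 0.0
```

```bash
python3 -c "
from h import *
cl()
x,y=tf(C,[[88,82,0]])[0][:2]
go(x,y,185,.32)
g=get_image('scene');pickle.dump(g,open('pics/scene5.pkl','wb'))
g=get_image('top');pickle.dump(g,open('pics/top5.pkl','wb'))
"
```

```text
clamp xyz [17.6  2. ] 185.0 F [-0.7  0.8] -0.2 M [0.01 0.05] 0.03 rot [3.140e+00 1.000e-03 1.891e+00] w 0.4 gf 0 t 21.8
d cm [8.   7.04 0.01] a [0.002 0.001 0.   ] pos [ 509.9 -112.2  185. ] F [-0.9  0.5 -0.2] w 0.4 t 21.8
```

send_rows:
  series:
    - {"ax":0,"ay":0,"az":0,"dx":4,"dy":3.5,"dz":0,"hand":1}
    - {"ax":0,"ay":0,"az":0,"dx":8,"dy":7,"dz":0,"hand":1}
    - {"ax":0,"ay":0,"az":0,"dx":8,"dy":7,"dz":0,"hand":1}
    - {"ax":0,"ay":0,"az":0,"dx":8,"dy":7,"dz":3,"hand":1}
    - {"ax":0,"ay":0,"az":0,"dx":8,"dy":7,"dz":6,"hand":1}
    - {"ax":0,"ay":0,"az":0,"dx":8,"dy":7,"dz":9,"hand":1}
    - {"ax":0,"ay":0,"az":0,"dx":8,"dy":7,"dz":10.8,"hand":1}
    - {"ax":0,"ay":0,"az":0,"dx":8,"dy":7,"dz":10.8,"hand":1}
    - {"ax":0,"ay":0,"az":0,"dx":8,"dy":7,"dz":10.8,"hand":1}

```text
clock: 22.8
eef_pos: [550.2, -14.2, 76.4]
tool_rot: [-3.14, -0.001, 1.891]
force: [0.6, 0.4, 0.4]
width: -0.3
gripper_force: 0.0
```

```bash
python3 -c "
from h import *
cl()"
```

```text
clamp xyz [86.7 82.3] 76.4 F [0.7 0.2] 0.4 M [ 0. -0.] 0.03 rot [-3.140e+00 -1.000e-03  1.891e+00] w -0.3 gf 0 t 22.8
```

send_rows:
  series:
    - {"ax":0,"ay":0,"az":0,"dx":-0.6,"dy":0.1,"dz":0,"hand":1}
    - {"ax":0,"ay":0,"az":0,"dx":-1.2,"dy":0.1,"dz":0,"hand":1}
    - {"ax":0,"ay":0,"az":0,"dx":-1.8,"dy":0.7,"dz":0,"hand":1}
    - {"ax":0,"ay":0,"az":0,"dx":-2.5,"dy":1.3,"dz":0,"hand":1}
    - {"ax":0,"ay":0,"az":0,"dx":-3,"dy":1.6,"dz":0,"hand":1}
    - {"ax":0,"ay":0,"az":0,"dx":-3.4,"dy":1.8,"dz":0,"hand":1}
    - {"ax":0,"ay":0,"az":0,"dx":-3.9,"dy":2,"dz":0,"hand":1}
    - {"ax":0,"ay":0,"az":0,"dx":-4.3,"dy":2.1,"dz":0,"hand":1}
    - {"ax":0,"ay":0,"az":0,"dx":-4.3,"dy":2.1,"dz":0,"hand":1}

```text
clock: 23.7
eef_pos: [584.9, -48.8, 76.8]
tool_rot: [3.14, 0.0, 1.89]
force: [1.6, 1.8, -0.4]
width: 0.1
gripper_force: 0.7
```

```bash
cat > knob.py <<'E'
from h import *
cl()
g=get_image('top')
def samp(g,X):
    p=proj(g,X).astype(np.float32);return cv2.remap(g['pixels'],p[:,0].reshape(-1,1),p[:,1].reshape(-1,1),cv2.INTER_CUBIC)[:,0].astype(int)
th=np.arange(-.3,1.1,.1);print([f"{t:.1f}:{c.sum()}" for t,c in zip(th,samp(g,tf(C,[[46+65*np.cos(t),65*np.sin(t),98] for t in th])))])
g=get_image('scene')
for z in(98,75):print([f"{t:.1f}:{c.sum()}" for t,c in zip(th,samp(g,tf(C,[[46+65*np.cos(t),65*np.sin(t),z] for t in th])))])
E
python3 knob.py
```

```text
clamp xyz [108.7  38.6] 76.8 F [2.1 1.2] -0.4 M [ 0.29 -0.24] 0.02 rot [3.14 0.   1.89] w 0.1 gf 1 t 23.7
['-0.3:118', '-0.2:139', '-0.1:179', '0.0:221', '0.1:162', '0.2:206', '0.3:242', '0.4:105', '0.5:60', '0.6:33', '0.7:42', '0.8:237', '0.9:384', '1.0:382']
['-0.3:181', '-0.2:218', '-0.1:214', '0.0:201', '0.1:237', '0.2:196', '0.3:202', '0.4:199', '0.5:190', '0.6:440', '0.7:393', '0.8:400', '0.9:449', '1.0:408']
['-0.3:324', '-0.2:364', '-0.1:342', '0.0:303', '0.1:329', '0.2:176', '0.3:181', '0.4:190', '0.5:207', '0.6:433', '0.7:376', '0.8:295', '0.9:301', '1.0:328']
```

send_rows:
  series:
    - {"ax":0,"ay":0,"az":0,"dx":-0.4,"dy":0.1,"dz":0,"hand":1}
    - {"ax":0,"ay":0,"az":0,"dx":-0.8,"dy":0.2,"dz":0,"hand":1}
    - {"ax":0,"ay":0,"az":0,"dx":-1.1,"dy":0.2,"dz":0,"hand":1}
    - {"ax":0,"ay":0,"az":0,"dx":-1.4,"dy":0.2,"dz":0,"hand":1}
    - {"ax":0,"ay":0,"az":0,"dx":-1.6,"dy":0.2,"dz":0,"hand":1}
    - {"ax":0,"ay":0,"az":0,"dx":-1.6,"dy":0.2,"dz":0,"hand":1}

```text
clock: 24.4
eef_pos: [590.9, -63.9, 76.9]
tool_rot: [-3.141, 0.001, 1.89]
force: [-0.1, 1.3, -0.7]
width: -0.0
gripper_force: 0.6
```

```bash
python3 knob.py
```

```text
clamp xyz [109.7  22.4] 76.9 F [0.3 1.3] -0.7 M [ 0.29 -0.19] 0.06 rot [-3.141e+00  1.000e-03  1.890e+00] w -0.0 gf 1 t 24.4
['-0.3:170', '-0.2:178', '-0.1:223', '0.0:241', '0.1:143', '0.2:77', '0.3:47', '0.4:35', '0.5:109', '0.6:350', '0.7:390', '0.8:387', '0.9:395', '1.0:379']
['-0.3:206', '-0.2:191', '-0.1:208', '0.0:195', '0.1:193', '0.2:189', '0.3:197', '0.4:441', '0.5:378', '0.6:422', '0.7:456', '0.8:445', '0.9:452', '1.0:412']
['-0.3:329', '-0.2:343', '-0.1:198', '0.0:149', '0.1:180', '0.2:198', '0.3:261', '0.4:408', '0.5:291', '0.6:282', '0.7:296', '0.8:292', '0.9:309', '1.0:326']
```

send_rows:
  series:
    - {"ax":0,"ay":0,"az":0,"dx":-0.15,"dy":0,"dz":0,"hand":1}
    - {"ax":0,"ay":0,"az":0,"dx":-0.3,"dy":0,"dz":0,"hand":1}
    - {"ax":0,"ay":0,"az":0,"dx":-0.45,"dy":0,"dz":0,"hand":1}
    - {"ax":0,"ay":0,"az":0,"dx":-0.5,"dy":0,"dz":0,"hand":1}
    - {"ax":0,"ay":0,"az":0,"dx":-0.5,"dy":0,"dz":0,"hand":1}

```text
clock: 25.0
eef_pos: [592.3, -67.5, 76.8]
tool_rot: [-3.141, -0.0, 1.891]
force: [-1.7, 2.9, 0.7]
width: -0.0
gripper_force: 1.7
```

```bash
python3 knob.py|head -1
```

```text
clamp xyz [109.9  18.5] 76.8 F [-0.7  3.3] 0.7 M [ 0.79 -0.08] 0.02 rot [-3.141 -0.     1.891] w -0.0 gf 2 t 25.0
```

send_rows:
  series:
    - {"ax":0,"ay":0,"az":0,"dx":-0.15,"dy":0,"dz":0,"hand":1}
    - {"ax":0,"ay":0,"az":0,"dx":-0.3,"dy":0,"dz":0,"hand":1}
    - {"ax":0,"ay":0,"az":0,"dx":-0.4,"dy":0,"dz":0,"hand":1}
    - {"ax":0,"ay":0,"az":0,"dx":-0.4,"dy":0,"dz":0,"hand":1}
    - {"ax":0,"ay":0,"az":0,"dx":-0.4,"dy":0,"dz":0,"hand":1}

```text
clock: 25.6
eef_pos: [592.4, -67.7, 76.8]
tool_rot: [-3.141, -0.005, 1.893]
force: [-3.6, 10.4, 3.8]
width: -0.2
gripper_force: 5.4
```

```bash
python3 knob.py|head -1
```

```text
clamp xyz [110.   18.3] 76.8 F [-0.1 11.1] 3.8 M [2.21 0.11] 0.02 rot [-3.141 -0.005  1.893] w -0.2 gf 5 t 25.6
```

send_rows:
  series:
    - {"ax":0,"ay":0,"az":0,"dx":-0.2,"dy":0,"dz":0,"hand":1}
    - {"ax":0,"ay":0,"az":0,"dx":-0.4,"dy":0,"dz":0,"hand":1}
    - {"ax":0,"ay":0,"az":0,"dx":-0.5,"dy":0,"dz":0,"hand":1}
    - {"ax":0,"ay":0,"az":0,"dx":-0.5,"dy":0,"dz":0,"hand":1}

```text
clock: 26.1
eef_pos: [592.4, -67.8, 76.7]
tool_rot: [-3.139, -0.011, 1.896]
force: [-7.6, 16.7, 6.4]
width: -0.2
gripper_force: 9.7
```

```bash
python3 knob.py|head -1
```

```text
clamp xyz [109.9  18.1] 76.7 F [-1.9 18.3] 6.4 M [3.99 0.35] -0.04 rot [-3.139 -0.011  1.896] w -0.2 gf 10 t 26.1
```

The lever is hard against its stop: 18 N and no further travel. I back off, rise, and look.

send_rows:
  series:
    - {"ax":0,"ay":0,"az":0,"dx":1,"dy":0,"dz":0,"hand":1}
    - {"ax":0,"ay":0,"az":0,"dx":3,"dy":0.5,"dz":0,"hand":1}
    - {"ax":0,"ay":0,"az":0,"dx":6,"dy":1,"dz":0,"hand":1}
    - {"ax":0,"ay":0,"az":0,"dx":6,"dy":1,"dz":-4,"hand":1}
    - {"ax":0,"ay":0,"az":0,"dx":6,"dy":1,"dz":-8,"hand":1}
    - {"ax":0,"ay":0,"az":0,"dx":6,"dy":1,"dz":-12,"hand":1}
    - {"ax":0,"ay":0,"az":0,"dx":10,"dy":1,"dz":-14,"hand":1}
    - {"ax":0,"ay":0,"az":0,"dx":14,"dy":1,"dz":-14,"hand":1}
    - {"ax":0,"ay":0,"az":0,"dx":14,"dy":1,"dz":-14,"hand":1}
    - {"ax":0,"ay":0,"az":0,"dx":14,"dy":1,"dz":-14,"hand":1}

```text
clock: 27.2
eef_pos: [560.9, 59.1, 217.1]
tool_rot: [3.141, 0.002, 1.892]
force: [-0.4, -0.8, -0.3]
width: -0.1
gripper_force: 0.0
```

```bash
python3 - <<'E'
from h import *
cl()
im=[]
for n,(x,y,w,h) in(('scene',(180,80,150,150)),('top',(330,100,150,150))):
    g=get_image(n);a=cv2.resize(g['pixels'][y:y+h,x:x+w,::-1],(400,400),interpolation=cv2.INTER_CUBIC);f=400/w
    t=np.linspace(0,6.3,20)
    for L in([[111+9*np.cos(b),9*np.sin(b),98] for b in t],[[25,42,160],[25,-42,160],[9,-42,160],[9,42,160],[25,42,160]],[[8,42,110],[-8,42,110],[-8,-42,110]]):
        cv2.polylines(a,[((proj(g,tf(C,L))-[x,y]+.5)*f).astype(np.int32)],False,(0,0,255),1)
    im.append(a)
cv2.imwrite('pics/fin.png',np.hstack(im))
E
```

```text
clamp xyz [119.9 148.5] 217.1 F [-0.6 -0.6] -0.3 M [-0.04 -0.01] -0.06 rot [3.141e+00 2.000e-03 1.892e+00] w -0.1 gf 0 t 27.2
```

View pics/fin.png

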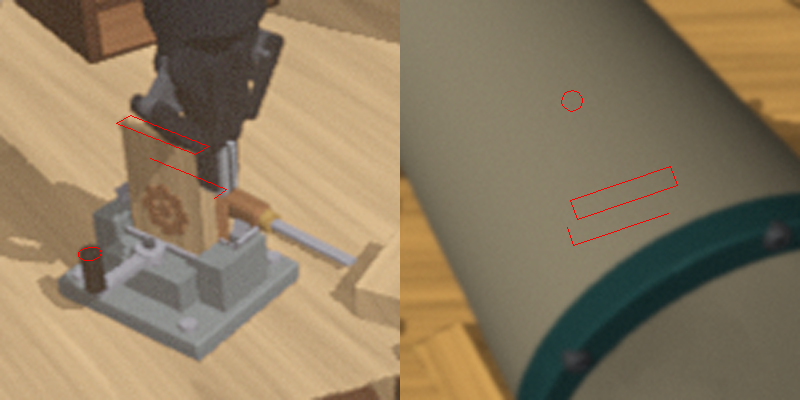

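The knob at (90,254) sits on the predicted locked position. The blank stands upright at its home height, with its top at the red outline (160,135), and the gripper is clear of everything. I hand in.

send_rows:
  series:
    - {"ax":0,"ay":0,"az":0,"dx":0,"dy":0,"dz":0,"hand":1}
    - {"ax":0,"ay":0,"az":0,"dx":0,"dy":0,"dz":0,"hand":1}
    - {"ax":0,"ay":0,"az":0,"dx":0,"dy":0,"dz":0,"hand":1}

```text
clock: 27.6
eef_pos: [560.9, 58.8, 216.6]
tool_rot: [-3.141, 0.0, 1.889]
force: [-0.4, 0.1, 0.3]
width: 0.1
gripper_force: 0.0
```

```bash
python3 -c "
from cell import *
print(finish_job())"
```

```text
the job is handed in; nothing more can be done
None
```

The job is handed in at 27.6 s: the liner is seated flat on the bed, the blank is home upright, the lever is hard against its stop and released, and the arm never went near the offcut's groove; the hand-in returned no verdict.

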